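# Put the trimmed bowl away in the damp box

### The job

Someone left the loop tool lying across the pull-out tray of the damp box: first lay it back in its own cradle on the tool rack, the one with the wide notches. Then take the low bowl from the banding wheel, stand it upright in the middle of the tray pad and let go of it, and push the tray fully home so that the bowl itself pushes the sprung flap open and the flap falls shut behind it. Keep the bowl upright throughout and leave the other things on the table where they are.

Things in the scene. Friction and masses are not known exactly. Their poses are not given: they have to be found in the camera images.
- dampbox: Damp box of clear plastic, fixed to the table, 205 mm long, 150 wide, 127 high. Origin at table height in the middle of its doorway; its x axis leads level straight into the box (the tray's sliding direction), y across, z up. A 90 mm wide, 6 mm high runner plate reaches 330 mm out of the doorway (towards -x) under the tray. Doorway: 140 mm wide, up to 98 mm high, closed above by a rail.
- tray (a joint): Slide of the tray in m: 0 = pulled right out, 0.22 = fully home against its stop. It needs about 1.5 N to slide and stays where it is left. The tray is a plate 275 mm long, 110 wide, its top 18 mm above the table; it passes below the flap.
- tray_pad (a point): Centre of the pad on the tray's top surface (18 mm above the table) where the bowl is to stand. Axes as the damp box. The pad is 108 mm long and flanked by two 6 mm high, 6 mm wide side rails, 52 mm either side of the centre line; open at front and rear. It starts about 105 mm outside the doorway and ends 115 mm inside it when the tray is home.
- tray_handle (a point): Grip point of the tray's handle, an upright wooden tab 14 mm thick (along the damp box's x), 40 mm wide, standing from the tray's top to 72 mm above the table; this point lies 55 mm above the table in the tab's middle. 190 mm from the pad centre on the outer side. It stays outside: 75 mm before the doorway when the tray is home.
- flap (a joint): Angle of the sprung flap in rad: 0 = shut (hanging), grows as it swings into the box, to 1.5. Closes by itself by a weak spring and its weight; about 0.3 N opens it; push steadily (about 50 mm/s), as a jerk could topple the bowl.
- flap_edge (a point): Middle of the flap's lower edge. The flap is a grey panel 118 mm wide, 64 high, 4 thick, hinged along its top edge 98 mm above the table, 8 mm inside the doorway; shut, its lower edge hangs 34 mm above the table, so tray and rails pass below it but the bowl (top at 63 mm) does not. With the bowl in the middle of the pad the flap drops shut behind it shortly before the tray is home; a bowl standing over 20 mm off the middle towards the handle would keep it ajar.
- loop_tool: Pottery loop tool, 40 g: a flat-sided wooden handle 130 mm long, 18 wide, 14 high with a 42 mm wire loop (32 mm wide) at one end. Origin at the middle of the handle's underside (not counting the loop); x along the handle to the loop, z up. It starts lying crosswise on the tray's two side rails, over the pad, underside 24 mm above the table.
- wide_cradle: The loop tool's own cradle, on the rack: base plate 180 x 56 mm with the loop tool's dark outline on it and two wooden posts 90 mm apart (centres 45 mm either side of the middle along x; 10 mm thick), each with a notch 26 mm wide, 14 mm deep, open upwards. Origin under the middle of the base plate, x along the cradle, z up. The handle lies in both notches, loop to either end; 80 mm of free space between the posts for the fingers.
- wide_cradle_seat (a point): Point midway between the wide cradle's two notches at the height of the notch floors (28 mm above its origin, 40 mm above the table; prongs reach 54 mm above the table), axes as the cradle. The loop tool's origin belongs here.
- narrow_cradle: Neighbouring cradle of the same size, with the outline of a needle tool and notches only 11 mm wide: not for the loop tool. Origin under the middle of the base plate, x along it. It lies 70 mm beside the wide one, on either side.
- rack: Wooden board 200 x 150 x 12 mm fixed to the table, with the two cradles side by side on it. Origin under its centre, x along the cradles.
- wheel: Dark banding wheel (fixed, does not turn), 190 mm across, top 60 mm above the table. Origin on the table under its centre.
- bowl: Low clay bowl without handle, 160 g more or less, 45 mm high, 58 mm outside diameter from 28 mm up to the rim, 54 mm at the foot, wall 4.5 mm. Origin at the centre of its underside, z up. Starts on the wheel.
- tall_cup: Bystander: tall clay cup, 105 mm high, 74 mm rim. Origin under its centre.
- slip_jar: Bystander: closed white jar, 68 mm across, 85 high. Origin under its centre.
- needle_tool: Bystander: thin needle tool, 155 mm long, lying on the table. Origin under its middle, x to the needle.
- guide_stick: Bystander: flat wooden stick 240 x 28 x 8 mm. Origin under its centre.
- wood_rib: Bystander: flat wooden rib, about 68 mm, 7 thick. Origin under it.
- throwing_bat: Bystander: round plywood bat, 150 mm across, 14 thick. Origin under its centre.
- lump_dish: Bystander: shallow clay dish, 110 mm across, 32 high, on the bat. Origin under its centre.

How it is judged:
On the way, in this order (a step that is already met when the one before it is completed fails the run):
1. the loop tool lies in both notches of its own wide cradle (x of loop_tool in the frame of wide_cradle_seat between -0.02 and 0.02 m and y of loop_tool in the frame of wide_cradle_seat between -0.008 and 0.008 m and z of loop_tool in the frame of wide_cradle_seat between -0.005 and 0.005 m and angle between the x axis of loop_tool and the x axis of wide_cradle_seat, either way round below 0.15 rad and angle between loop_tool's own z axis and vertical below 0.15 rad and linear speed of loop_tool below 0.02 m/s and angular speed of loop_tool below 0.2 rad/s), for 0.2 s.
2. the bowl stands upright on the pad of the pulled-out tray, let go (horizontal distance between bowl and tray_pad below 0.025 m and z of bowl in the frame of tray_pad between -0.004 and 0.004 m and angle between bowl's own z axis and vertical below 0.1 rad and linear speed of bowl below 0.02 m/s and angular speed of bowl below 0.2 rad/s and value of joint tray below 0.06 m and contact force between the fingers and bowl below 0.05 N), for 0.2 s.
3. the bowl, riding on the tray through the doorway, holds the flap open (value of joint flap above 0.4 rad and x of bowl in the frame of dampbox between -0.02 and 0.1 m and horizontal distance between bowl and tray_pad below 0.03 m), for 0.1 s.
At the end, for the whole second after the job is handed in: Tray home (joint above 0.21 of 0.22 m) with the bowl on it, upright within 0.1 rad and within 25 mm of the pad centre; flap shut (under 0.08 rad); loop tool at rest in the wide cradle (origin within 20 mm along, 8 mm across, 5 mm in height of the seat, within 0.15 rad of its direction) (all of step 1 and horizontal distance between bowl and tray_pad below 0.025 m and z of bowl in the frame of tray_pad between -0.004 and 0.004 m and angle between bowl's own z axis and vertical below 0.1 rad and linear speed of bowl below 0.02 m/s and angular speed of bowl below 0.2 rad/s and value of joint tray above 0.21 m and value of joint flap below 0.08 rad); the robot touches nothing.
It fails at once if the bowl was tipped over by more than 0.5 rad (angle between bowl's own z axis and vertical above 0.5 rad).
It fails at once if another thing on the table was moved by more than 30 mm (distance of any of tall_cup, slip_jar, needle_tool, guide_stick, wood_rib, throwing_bat, lump_dish from where it was at the start of the episode above 0.03 m).
It also fails if it takes over 72 s, if anything falls off the work surface, if the arm or the gripper's body presses on something with over 40 N, if the wrist force passes 120 N, or if a joint passes its speed limit or range.

### The arm

A 7-joint arm with a two-finger parallel gripper is mounted at the origin on the work surface. World frame = base frame: x ahead of the robot, y to its left, z up, the work surface at z = 0. Lengths are in m, angles in rad, forces in N, time in s.
With the tool pointing down it reaches from about 0.4 to 0.875 m from the base axis. Payload 19.3 kg.
Tool frame: the origin (TCP) lies between the finger pads; the fingertips stand ahead of it and the grasp point (between the pads) lies 8 mm behind it (bot.tip_extent is the x of the fingertips in the tool frame, in m); x points along the fingers, y is the direction in which the jaws open and shut, and the axes are right-handed (so a half turn about x gives the same grasp; the last joint's range is limited). The gripper opens to 85 mm and grips with 20 to 120 N. Pads are 22 mm wide; open, the fingers measure 114 mm over their backs; the gripper's body (76 mm by 85 mm) begins 54 mm behind the grasp point. The pads swing forward as they close: fully open they stand 13 mm farther back than shut.
Start: joints at [-1.269, 0.521, -0.036, 1.599, 0.021, 1.021, -0.113], TCP at [0.227, 0.582, 0.242] pointing down, gripper open.
Joint ranges: [-2.91, 2.91], [-0.3, 2.13], [-1.5, 1.42], [0.17, 2.43], [-1.26, 4.41], [0.16, 1.93], [-2.52, 2.52]. Speed limits (rad/s): [1.89, 1.89, 2.39, 2.39, 3.01, 3.01, 3.01].

### API

Orientations are given as [roll, pitch, yaw] about the fixed x, y, z axes, in that order (R = Rz(yaw) Ry(pitch) Rx(roll)).
In Python, from workcell import observe, grab_frame, camera_info, bot, nets gives the robot as it stands.
- The arm moves only by the tool jog_arm, never from a script. Its argument "commands" is a list of rows, each a list of 6 numbers: the shift along the tool's x, y, z in mm, then the turn, a rotation vector about the tool's x, y, z in rad. A call has 1 to 20 rows; each row shifts and turns the pose as measured when the row begins, along the tool's axes as they then stand; what a row does not reach is not made up. A row lasts 1/10 s, in which the tool goes at most 50 mm and 8.59 degrees, less where a joint would pass 70% of its speed; a pose out of reach is approached as far as the arm can. A call is refused whole if a number of a shift passes 50 or a number of a turn 0.15, either way. A call with a gripper value outside its range is refused whole. "gripper" is the closure in counts, from 0 (fully open) to 255 (shut), set as the call begins (left out, the last holds). The fingers move at their own pace and stop on an object; "newtons" is the grip in N (left out, the last holds). Time passes only in rows, so rows that do not move let the fingers close. It gives the time, the measured TCP pose, the force and the opening at its end, in the units of the state.
- observe(): the state, without advancing time (a new reading comes with each control period).
- grab_frame(name): name is "scene" or "top"; returns the picture (480x640x3 uint8, red, green, blue); there is no depth.
- camera_info(name): a dict with "fov_y" (degrees; the focal length in pixels is half the picture's height over the tangent of half this angle, whatever the lens; pixels are square), "cx", "cy" (the principal point, pixels), "distortion" ([k1, k2, p1, p2, k3] as OpenCV has them; the pictures are not rectified), "R" (3x3) and "t" (3): a world point X has camera coordinates R X + t. Camera axes: x right, y down, z forward; pixel columns grow to the right and rows downward; lengths in m; the calibration is good to about 2 mm. A picture is of the moment at which its call begins. camera_info takes no time and is no camera call.
- bot.job_done(): hands the job in, once; it reports no verdict.
Trained networks look in the newest picture that a camera, given by its name, has taken for a name from the list of things; names that differ only in an ending like _2 or _b are one class to them, and where a whole thing is asked for, a point or a joint stands for the part that bears it (a point fixed in the world has none). Each returns a list of dicts, best first, with "p" (0 to 1); they miss things now and then, are a little off and sometimes report something else, mostly with a low value. They report only what shows in the picture. A call takes as long as a camera call.
- nets.find_in(camera, name): "rect" ([left, top, right, bottom] in pixels, round what is visible of it).
- nets.silhouettes(camera, name): "mask" (480x640 bool, what is visible of it) and "rect" ([left, top, right, bottom] in pixels, round what is visible of it).
- nets.pinpoint(camera, name): "location" ([column, row] in pixels: a listed point, or the origin of a listed thing).
The state is a dict: "clock": time; "qpos": joint angles; "qd": joint speeds; "joint_efforts": joint torques, N m; "position": TCP position; "tool_rot": TCP orientation; "force": force on the tool from outside, world axes, zero at the start; "moment": the same for the moment, N m; "grip_width": finger opening in m.
Only numpy, scipy, OpenCV 4.12 (cv2) and the standard library are available. Lean on these libraries where they do the work, as an engineer would, in place of code of your own. Each camera call takes 0.05 s, during which the arm holds its last target.

## Working session

There is one attempt and no reset: what is moved stays moved. The work goes in short steps, Python scripts to look and compute and a tool call to move; the robot and the scene stay as the last step left them, time stands still between calls to the robot, and variables do not carry over. Pictures are saved under pics/ and viewed, and the job is handed in when it is done.

Besides the shell and the picture viewer there is one more tool, called as name([rows], argument=value, ...), one row to a line, values as JSON. jog_arm: Moves the arm, as the interface text tells. Its arguments: {"type":"object","properties":{"commands":{"type":"array","items":{"type":"array","items":{"type":"number"}}},"gripper":{"type":"number"},"newtons":{"type":"number"}},"required":["commands"]}

```bash
mkdir -p pics; ls
python3 - <<'E'
from workcell import observe, grab_frame, camera_info, bot, nets
import cv2
s=observe()
print({k:s[k] for k in('clock','position','tool_rot','grip_width')},bot.tip_extent)
for c in('scene','top'):
    cv2.imwrite(f'pics/{c}0.png',cv2.cvtColor(grab_frame(c),cv2.COLOR_RGB2BGR)); print(c,camera_info(c))
E
```

```text
pics
{'clock': 0.0, 'position': array([0.22693946, 0.58199178, 0.24174281]), 'tool_rot': array([-1.50842435,  1.56967111, -1.88017798]), 'grip_width': 0.08554482946295827} 0.011
scene {'fov_y': 52.57052057054751, 'cx': 313.65284307996035, 'cy': 231.18484423351603, 'distortion': array([-0.03210193,  0.        ,  0.        ,  0.        ,  0.        ]), 'R': array([[ 0.50895408,  0.8606598 ,  0.0151806 ],
       [ 0.47384516, -0.26539969, -0.83966289],
       [-0.71863517,  0.43454311, -0.54289574]]), 't': array([-0.30670654, -0.20280796,  1.43990621])}
top {'fov_y': 53.168526508457184, 'cx': 320.5630454472067, 'cy': 238.8621598257545, 'distortion': array([-0.07703089,  0.        ,  0.        ,  0.        ,  0.        ]), 'R': array([[ 0.00953364, -0.99976398, -0.01952155],
       [-0.98800488, -0.00640883, -0.15428958],
       [ 0.15412805,  0.02075833, -0.9878328 ]]), 't': array([-0.01623271,  0.61018447,  1.07102129])}
```

View pics/scene0.png

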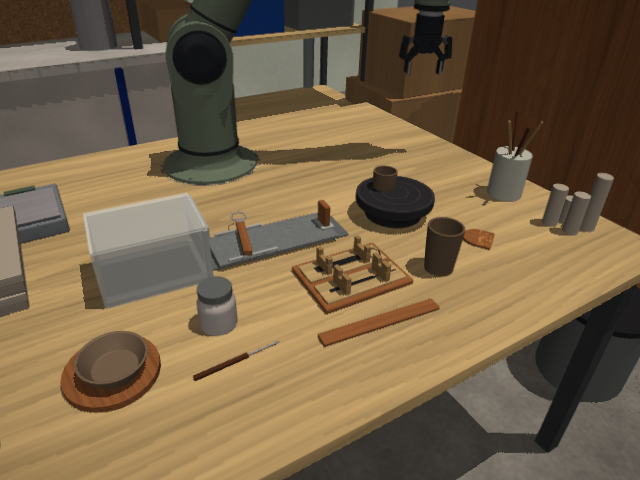

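View pics/top0.png

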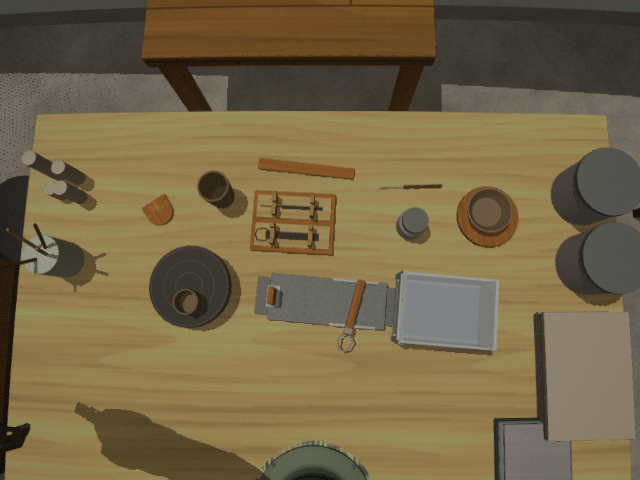

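The scene view shows the tool across the tray at about (243,235). In the top view, the wide cradle (loop outline) is the rack row nearer the robot (~(285,236)), the bowl is on the wheel at (186,301), and the handle is at (271,296). The box doorway is on the right at column ~395.

```bash
cat > h.py <<'E'
import numpy as np, cv2
from workcell import observe, grab_frame, camera_info, bot, nets
from scipy.optimize import least_squares
from scipy.spatial.transform import Rotation as Ro
CI={c:camera_info(c) for c in('scene','top')}
def K(c):
    i=CI[c]; f=240/np.tan(np.radians(i['fov_y']/2)); return np.array([[f,0,i['cx']],[0,f,i['cy']],[0,0,1.]])
def ray(c,p):
    i=CI[c]; u=cv2.undistortPoints(np.array([[p]],float),K(c),np.array(i['distortion']))[0,0]
    R,t=np.array(i['R']),np.array(i['t']); return -R.T@t, R.T@np.array([u[0],u[1],1])
def at(c,p,z):
    o,d=ray(c,p); return o+d*(z-o[2])/d[2]
def proj(c,X):
    i=CI[c]; return cv2.projectPoints(np.atleast_2d(np.array(X,float)),cv2.Rodrigues(np.array(i['R']))[0],np.array(i['t']),K(c),np.array(i['distortion']))[0][:,0]
def tri(pt,ps):
    A=[];b=[]
    for c,p in(('top',pt),('scene',ps)):
        o,d=ray(c,p); d/=np.linalg.norm(d); P=np.eye(3)-np.outer(d,d); A.append(P);b.append(P@o)
    return np.linalg.solve(sum(A),sum(b))
def save(c,n):
    f=grab_frame(c); cv2.imwrite(f'pics/{n}.png',cv2.cvtColor(f,cv2.COLOR_RGB2BGR)); return f
E
python3 - <<'E'
from h import *
np.set_printoptions(precision=4,suppress=True)
Z=dict(loop_tool=.024,wide_cradle=.012,wide_cradle_seat=.04,narrow_cradle=.012,rack=0,bowl=.06,wheel=0,tray_pad=.018,tray_handle=.055,dampbox=0,flap_edge=.034,tall_cup=0,slip_jar=0)
for n,z in Z.items():
    r={}
    for c in('top','scene'):
        q=nets.pinpoint(c,n)
        for k in q[:2]:
            print(n,c,'%.2f'%k['p'],np.array(k['location']),at(c,k['location'],z))
        if q:r[c]=q[0]['location']
    if len(r)==2: print('   tri',tri(r['top'],r['scene']))
E
```

```text
loop_tool top 0.87 [353.3 306.1] [ 0.4558 -0.0887  0.024 ]
loop_tool scene 0.70 [246.1 236.7] [ 0.4498 -0.0826  0.024 ]
loop_tool scene 0.50 [199.3 263.6] [ 0.4941 -0.2054  0.024 ]
   tri [ 0.4563 -0.087   0.0291]
wide_cradle top 0.87 [290.7 235. ] [0.6248 0.0616 0.012 ]
wide_cradle top 0.30 [161.9 215.4] [0.6717 0.3807 0.012 ]
wide_cradle scene 0.89 [343.8 261.6] [0.619  0.0634 0.012 ]
wide_cradle scene 0.68 [391.6 212.5] [0.5081 0.2774 0.012 ]
   tri [0.6238 0.0607 0.0161]
wide_cradle_seat top 0.63 [287.5 233.3] [0.6242 0.0668 0.04  ]
wide_cradle_seat scene 0.79 [344.  252.6] [0.6243 0.0587 0.04  ]
   tri [0.6228 0.064  0.0378]
narrow_cradle top 0.75 [292.5 206.4] [0.6954 0.0585 0.012 ]
narrow_cradle top 0.62 [270.6 293.6] [0.4836 0.1067 0.012 ]
narrow_cradle scene 0.90 [362.2 283. ] [0.6961 0.0557 0.012 ]
   tri [0.6951 0.0578 0.0107]
rack top 0.88 [291.2 220.8] [0.662 0.062 0.   ]
rack scene 0.71 [352.4 276.7] [0.6577 0.0595 0.    ]
rack scene 0.28 [115.6 368.2] [ 0.6668 -0.4113  0.    ]
   tri [0.6605 0.06   0.002 ]
bowl top 0.81 [194.5 301.9] [0.4607 0.2751 0.06  ]
bowl top 0.5
[... 513 characters left out ...]
 0.1005 0.055 ]
tray_handle top 0.63 [413.1 188. ] [ 0.7317 -0.2282  0.055 ]
tray_handle scene 0.91 [324.8 208.1] [0.4727 0.1056 0.055 ]
tray_handle scene 0.68 [344.4 252.3] [0.6411 0.0476 0.055 ]
   tri [0.4738 0.1023 0.0562]
dampbox top 0.92 [393.4 309.2] [ 0.4495 -0.1852  0.    ]
dampbox scene 0.74 [201.6 261.8] [ 0.4582 -0.1905  0.    ]
   tri [ 0.4492 -0.187  -0.007 ]
flap_edge scene 0.20 [200.8 257.3] [ 0.4885 -0.1991  0.034 ]
tall_cup top 0.69 [222.8 193.8] [0.7295 0.234  0.    ]
tall_cup top 0.26 [393.7 305.8] [ 0.4575 -0.186   0.    ]
slip_jar top 0.94 [408.8 222.5] [ 0.6595 -0.2255  0.    ]
slip_jar scene 0.57 [215.9 323.1] [ 0.648  -0.2315  0.    ]
   tri [ 0.6567 -0.229   0.0063]
```

Run:
```python
from h import *
np.set_printoptions(precision=4,suppress=True)
A=cv2.imread('pics/top0.png')
m=nets.silhouettes('top','loop_tool')[0]['mask']; mb=nets.silhouettes('top','bowl')[0]
print(mb['p'],mb['rect'])
ys,xs=np.nonzero(m); print('tool rect',cv2.minAreaRect(np.c_[xs,ys].astype(np.float32)))
c=A[180:370,235:425]; cv2.imwrite('pics/z1.png',cv2.resize(c,None,fx=3.1,fy=3.1,interpolation=cv2.INTER_CUBIC))
c=A[240:335,140:240]; cv2.imwrite('pics/z2.png',cv2.resize(c,None,fx=6,fy=6,interpolation=cv2.INTER_CUBIC))
```

```text
0.78 [173.3, 288.5, 200.7, 314.1]
tool rect ((349.9705810546875, 314.8823547363281), (13.992013931274414, 74.40715026855469), 12.52880859375)
```

View pics/z1.png

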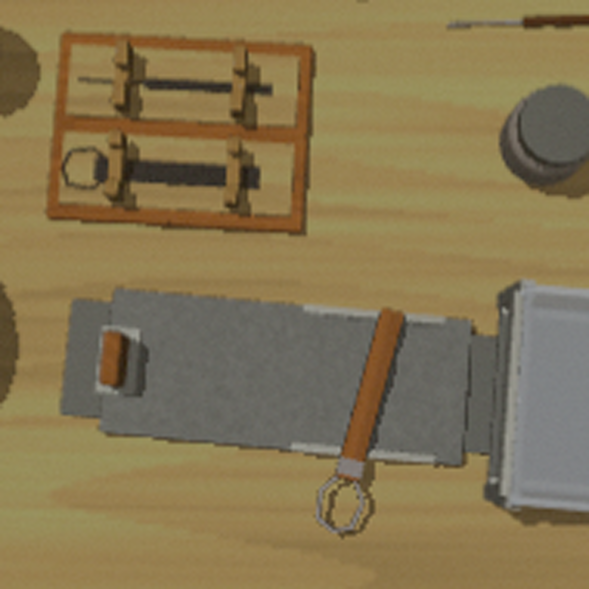

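View pics/z2.png

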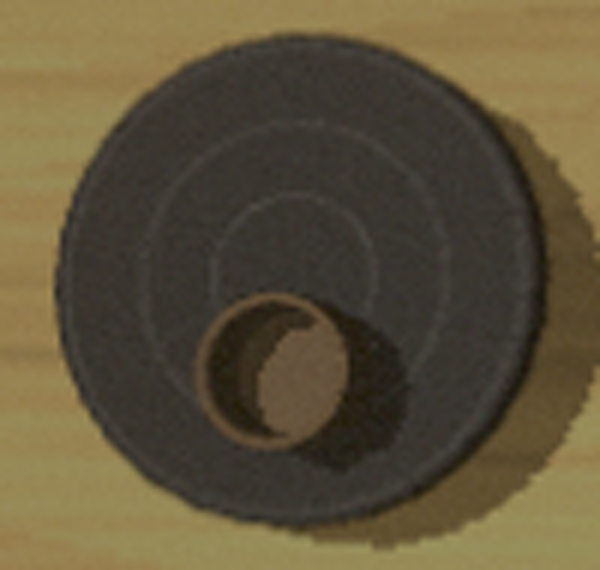

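Run:
```python
from h import *
np.set_printoptions(precision=4,suppress=True)
z1=lambda x,y:(235+x/3.1,180+y/3.1)
def L(n,pts,z):
    P=np.array([at('top',z1(*p),z)[:2] for p in pts]); print(n,P.tolist().__str__() if 0 else P.round(4).tolist(),'mean',P.mean(0)); return P
T=L('tool',[(391,311),(351,476),(341,533)],.031); d=T[2]-T[0]; print(np.linalg.norm(T-T[0],axis=1),np.degrees(np.arctan2(d[1],d[0])))
R=L('rack',[(64,33),(312,46),(303,233),(48,217)],.012); print([np.linalg.norm(R[i]-R[i-1]) for i in range(4)], [np.degrees(np.arctan2(*(a[::-1]))) for a in (R[1]-R[0],R[2]-R[3])])
Y=L('tray',[(115,288),(471,320),(463,466),(100,434)],.018); print([np.linalg.norm(Y[i]-Y[i-1]) for i in range(4)], [np.degrees(np.arctan2(*(a[::-1]))) for a in (Y[1]-Y[0],Y[2]-Y[3])])
H=L('handle',[(106,331),(126,332),(119,386),(101,384)],.072)
u=(Y[1]-Y[0]+Y[2]-Y[3]);u/=np.linalg.norm(u); print('u',u,'pad from handle',H.mean(0)+.19*u)
# posts of wide cradle: base boxes
C=L('outline',[(247,178),(100,171)],.016)
b=[at('top',(140+x/6,240+y/6),.105) for x,y in((196,370),(349,370),(272,291),(272,449),(272.5,370))]; print('bowl',b)
```

```text
tool [[0.5155, -0.1066], [0.3928, -0.0767], [0.3512, -0.0695]] mean [ 0.4199 -0.0843]
[0.     0.1263 0.1685] 167.2692961417262
rack [[0.7346, 0.15], [0.7248, -0.0464], [0.5765, -0.0401], [0.5875, 0.1579]] mean [0.6559 0.0554]
[np.float64(0.14729033471642128), np.float64(0.19667001220044072), np.float64(0.14841137889843511), np.float64(0.19835799329864573)] [np.float64(-92.86598053278747), np.float64(-93.18878266026073)]
tray [[0.5323, 0.1036], [0.51, -0.1683], [0.4004, -0.1613], [0.4216, 0.1124]] mean [ 0.4661 -0.0284]
[np.float64(0.11108335376238046), np.float64(0.2727599100056707), np.float64(0.10986069922438844), np.float64(0.2745056585017162)] [np.float64(-94.68867965794017), np.float64(-94.42968709818972)]
handle [[0.4964, 0.1028], [0.4959, 0.0882], [0.4569, 0.0924], [0.4581, 0.1055]] mean [0.4768 0.0973]
u [-0.0795 -0.9968] pad from handle [ 0.4617 -0.0921]
outline [[0.6186, 0.0035], [0.6233, 0.1178]] mean [0.621  0.0606]
bowl [array([0.4595, 0.3112, 0.105 ]), array([0.4603, 0.2542, 0.105 ]), array([0.4887, 0.2842, 0.105 ]), array([0.4313, 0.2815, 0.105 ]), array([0.4599, 0.2826, 0.105 ])]
```

```bash
cat >> h.py <<'E'
def go(x,y,z,a):
    """remaining tool-frame shift (mm) & rotvec to reach tool-down pose with jaw dir a (deg, mod 180)"""
    s=observe(); R=Ro.from_euler('xyz',s['tool_rot']).as_matrix(); best=None
    for k in(0,180):
        t=np.radians(a+k); X=np.array([0,0,-1.]);Y=np.array([np.cos(t),np.sin(t),0]); T=np.c_[X,Y,np.cross(X,Y)]
        rv=Ro.from_matrix(R.T@T).as_rotvec()
        if k==0 or np.linalg.norm(rv)<np.linalg.norm(best[0]): best=(rv,T)
        print('  opt',k,rv.round(3))
    d=np.array([x,y,z])-s['position']
    print('t %.2f'%s['clock'],'pos',s['position'].round(4),'q',s['qpos'].round(2),'F',np.round(s['force'],1),'w %.4f'%s['grip_width'])
    print('shift now-axes',(1e3*R.T@d).round(1),'rotvec',best[0].round(4),'shift after turn',(1e3*best[1].T@d).round(1))
E
python3 - <<'E'
from h import *
s=observe();R=Ro.from_euler('xyz',s['tool_rot']).as_matrix();print(R.round(3))
go(.4545,-.0915,.15,77)
go(.621,.059,.15,177)
A=cv2.imread('pics/scene0.png')
cv2.imwrite('pics/z3.png',cv2.resize(A[180:320,190:430],None,fx=3.3,fy=3.3,interpolation=cv2.INTER_CUBIC))
E
```

```text
[[-0.     0.363  0.932]
 [-0.     0.932 -0.363]
 [-1.    -0.     0.   ]]
  opt 0 [-0.145  0.     0.   ]
  opt 180 [ 2.997  0.    -0.   ]
t 1.50 pos [0.2271 0.5823 0.2423] q [-1.27  0.52 -0.04  1.6   0.02  1.02 -0.11] F [-0.2 -0.  -0.1] w 0.0854
shift now-axes [  92.3 -545.1  456.7] rotvec [-0.145  0.     0.   ] shift after turn [  92.3 -605.3  373.2]
  opt 0 [-1.89 -0.    0.  ]
  opt 180 [1.251 0.    0.   ]
t 1.50 pos [0.2271 0.5823 0.2423] q [-1.27  0.52 -0.04  1.6   0.02  1.02 -0.11] F [-0.2 -0.  -0.1] w 0.0854
shift now-axes [  92.3 -344.4  557.1] rotvec [1.2513 0.     0.    ] shift after turn [ 92.3 420.8 501.9]
```

View pics/z3.png

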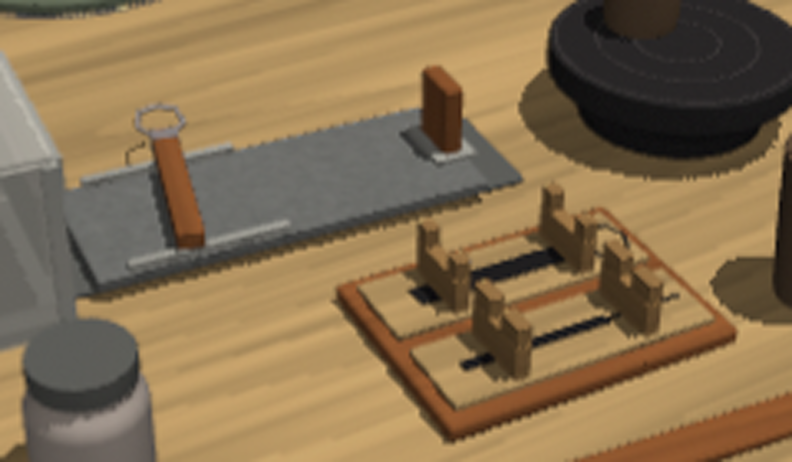

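The zoomed scene view shows the wide notches on the row nearer the tray (posts near (440,265) and (565,230) in the zoom), with the narrow row in front. I'll overlay my model next.

Run:
```python
from h import *
def over(img,c,base,ang,off,s,wire):
    t=np.radians(ang); M=np.array([[np.cos(t),-np.sin(t)],[np.sin(t),np.cos(t)]])
    for pl,col in wire:
        P=np.array(pl,float); W=np.c_[(M@P[:,:2].T).T+base,P[:,2]]
        q=(proj(c,W)-off+.5)*s-.5
        cv2.polylines(img,[np.round(q*8).astype(int)],False,col,1,cv2.LINE_AA,3)
wire=[]
for yo,g in((0,.013),):
  for xo in(-.045,.045):
    for sx in(-.005,.005):
        wire.append(([(xo+sx,-g,.054),(xo+sx,-g,.04),(xo+sx,g,.04),(xo+sx,g,.054)],(0,0,255)))
        wire.append(([(xo+sx,-g-.007,.012),(xo+sx,-g-.007,.054),(xo+sx,-g,.054)],(255,255,0)))
        wire.append(([(xo+sx,g+.007,.012),(xo+sx,g+.007,.054),(xo+sx,g,.054)],(255,255,0)))
rk=[([(-.1,-.075,.012),(.1,-.075,.012),(.1,.075,.012),(-.1,.075,.012),(-.1,-.075,.012)],(0,255,0))]
tr=[([(-.2275-.01+.0,-.055,.018),(.0475-.01,-.055,.018),(.0475-.01,.055,.018),(-.2375,.055,.018),(-.2375,-.055,.018)],(0,255,0)),
 ([(-.183,-.02,.072),(-.183,.02,.072),(-.197,.02,.072),(-.197,-.02,.072),(-.183,-.02,.072)],(0,0,255)),
 ([(-.054,-.055,.024),(.054,-.055,.024)],(255,0,0)),([(-.054,.055,.024),(.054,.055,.024)],(255,0,0))]
bw=[([(r*np.cos(t),r*np.sin(t),.105) for t in np.linspace(0,6.3,40)],(0,0,255)) for r in(.029,)]
tool=[([(-.065,-.009,.038),(.065,-.009,.038),(.065,.009,.038),(-.065,.009,.038),(-.065,-.009,.038)],(0,255,255)),([(.107,0,.03),(-.065,0,.038)],(0,255,255))]
out=[]
for c,(x0,y0,x1,y1),s in(('top',(235,180,425,370),4),('scene',(190,180,430,320),3.3)):
    A=cv2.imread(f'pics/{c}0.png')[y0:y1,x0:x1]; A=cv2.resize(A,None,fx=s,fy=s,interpolation=cv2.INTER_CUBIC); o=np.array([x0,y0])
    over(A,c,np.array([.621,.0573]),-93,o,s,wire); over(A,c,np.array([.656,.0554]),-93,o,s,rk)
    over(A,c,np.array([.4617,-.0921]),-94.55,o,s,tr); over(A,c,np.array([.4535,-.0920]),167,o,s,tool)
    over(A,c,np.array([.4599,.2826]),0,o,s,bw)
    if s==4: A=A[:600]
    cv2.imwrite(f'pics/o_{c}.png',A)
```

```text
(no output)
```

View pics/o_top.png

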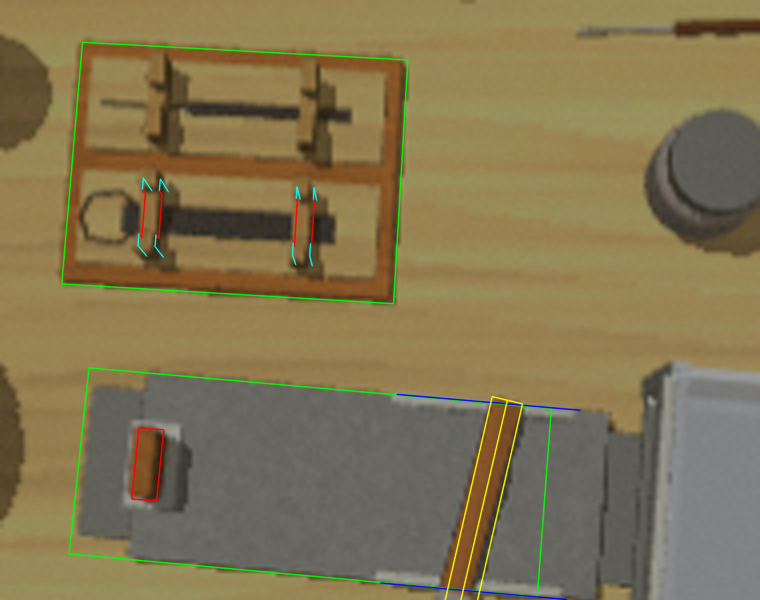

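View pics/o_scene.png

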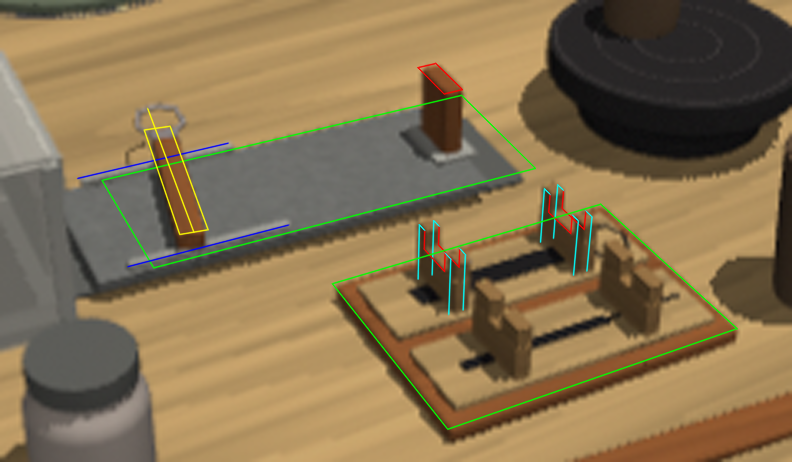

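The rack, posts and handle overlays fit well. The tool and pad need about 2 mm toward +y: tool origin ≈ (0.455, -0.0895), direction 167°.

jog_arm([
  [0,0,0,-0.145,0,0],
  [0,-38,23,0,0,0],
  [0,-38,23,0,0,0],
  [0,-38,23,0,0,0],
  [0,-38,23,0,0,0],
  [0,-38,23,0,0,0],
  [0,-38,23,0,0,0],
  [0,-38,23,0,0,0],
  [0,-38,23,0,0,0],
  [0,-38,23,0,0,0],
  [0,-38,23,0,0,0],
  [0,-38,23,0,0,0],
  [0,-38,23,0,0,0],
  [0,-38,23,0,0,0],
  [0,-38,23,0,0,0],
  [0,-38,23,0,0,0],
  [0,0,0,0,0,0],
], gripper=60, newtons=20)

```text
clock: 3.2
position: [0.4453, -0.0737, 0.2424]
tool_rot: [0.75, 1.562, 0.532]
force: [-0.2, 0.9, 1.2]
grip_width: 0.0653
```

Run:
```python
from h import *
go(.455,-.0895,.10,77)
```

```text
opt 0 [ 0.009  0.006 -0.006]
  opt 180 [-3.133  0.009  0.01 ]
t 3.20 pos [ 0.4453 -0.0737  0.2424] q [-0.18  0.25  0.26  2.05 -0.09  0.85  1.48] F [-0.2  0.9  1.2] w 0.0653
shift now-axes [142.4 -14.2  12. ] rotvec [ 0.009   0.0062 -0.0058] shift after turn [142.4 -13.2  13. ]
```

jog_arm([
  [35,-7,6,0.009,0.006,-0.006],
  [35,-7,6,0,0,0],
  [35,0,0,0,0,0],
  [35,0,0,0,0,0],
  [0,0,0,0,0,0],
  [0,0,0,0,0,0],
])

```text
clock: 3.8
position: [0.4568, -0.0916, 0.1001]
tool_rot: [0.179, 1.566, -0.052]
force: [-0.1, 0.3, 1.1]
grip_width: 0.0651
```

Run:
```python
from h import *
go(.455,-.0895,.033,77)
A=save('scene','s1'); B=save('top','t1')
a=cv2.resize(A[150:310,160:360],None,fx=2.8,fy=2.8,interpolation=3);b=cv2.resize(B[230:390,280:420],None,fx=2.8,fy=2.8,interpolation=3)
cv2.imwrite('pics/j1.png',cv2.cvtColor(np.hstack([a[:448],b[:448]])[:,:800],cv2.COLOR_RGB2BGR))
```

```text
opt 0 [-0.004  0.005 -0.001]
  opt 180 [ 3.138e+00 -1.000e-03 -8.000e-03]
t 3.80 pos [ 0.4568 -0.0916  0.1001] q [-0.08  0.51  0.19  2.14 -0.2   0.5   1.61] F [-0.1  0.3  1.1] w 0.0651
shift now-axes [67.1  1.6 -2.6] rotvec [-0.0036  0.0051 -0.0009] shift after turn [67.1  1.7 -2.2]
```

View pics/j1.png

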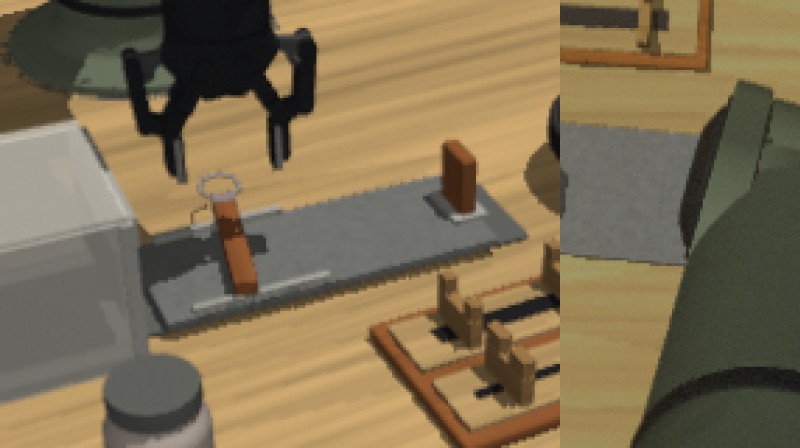

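The fingers straddle the handle at its middle. The box and rails are clear, so I'll descend and grip.

jog_arm([
  [15,1,-2,0,0.005,0],
  [15,1,0,0,0,0],
  [15,0,0,0,0,0],
  [12,0,0,0,0,0],
  [7,0,0,0,0,0],
  [1,0,0,0,0,0],
  [0,0,0,0,0,0],
])

```text
clock: 4.6
position: [0.46, -0.088, 0.0377]
tool_rot: [0.33, 1.559, 0.102]
force: [0.6, -0.6, 0.8]
grip_width: 0.0655
```

Run:
```python
from h import *
go(.455,-.0895,.034,77)
```

```text
opt 0 [-0.002  0.012 -0.004]
  opt 180 [ 3.14  -0.006 -0.018]
t 4.60 pos [ 0.46   -0.088   0.0377] q [-0.04  0.64  0.13  2.16 -0.24  0.35  1.64] F [ 0.6 -0.6  0.8] w 0.0655
shift now-axes [ 3.6 -2.6 -4.6] rotvec [-0.0016  0.0116 -0.004 ] shift after turn [ 3.7 -2.6 -4.5]
```

jog_arm([
  [2,-2,-3,0,0.011,-0.004],
  [2,-1,-2,0,0,0],
  [0,0,0,0,0,0],
])

```text
clock: 4.9
position: [0.4545, -0.0901, 0.0343]
tool_rot: [-0.222, 1.57, -0.45]
force: [-0.8, -0.6, 0.2]
grip_width: 0.0648
```

jog_arm([
  [0,0,0,0,0,0],
  [0,0,0,0,0,0],
  [0,0,0,0,0,0],
  [0,0,0,0,0,0],
  [0,0,0,0,0,0],
  [0,0,0,0,0,0],
  [0,0,0,0,0,0],
], gripper=255, newtons=30)

```text
clock: 5.6
position: [0.4549, -0.0901, 0.0349]
tool_rot: [-0.024, 1.569, -0.253]
force: [-1.2, 0.2, 0.2]
grip_width: 0.0174
```

Run:
```python
from h import *
go(.455,-.0895,.034,77)
```

```text
opt 0 [-0.002  0.002  0.   ]
  opt 180 [ 3.14e+00  0.00e+00 -3.00e-03]
t 5.60 pos [ 0.4549 -0.0901  0.0349] q [-0.04  0.64  0.13  2.16 -0.24  0.35  1.64] F [-1.2  0.2  0.2] w 0.0174
shift now-axes [ 0.9  0.6 -0. ] rotvec [-0.0018  0.002   0.0001] shift after turn [ 0.9  0.6 -0. ]
```

jog_arm([
  [-6,0,0,0,0,0],
  [-12,0,0,0,0,0],
  [-20,0,0,0,0,0],
  [-20,0,0,0,0,0],
  [-20,0,0,0,0,0],
  [-20,0,0,0,0,0],
  [0,0,0,0.1,0,0],
  [0,0,0,0.13,0,0],
  [0,0,0,0.13,0,0],
  [0,0,0,0.13,0,0],
  [0,0,0,0.13,0,0],
  [0,0,0,0.13,0,0],
  [0,0,0,0.13,0,0],
  [0,0,0,0.13,0,0],
  [0,0,0,0.13,0,0],
  [0,0,0,0.13,0,0],
  [0,0,0,0.1,0,0],
  [0,0,0,0,0,0],
])

```text
clock: 7.4
position: [0.4544, -0.0882, 0.1528]
tool_rot: [2.26, 1.555, 0.604]
force: [-0.2, 0.3, -0.6]
grip_width: 0.0172
```

Run:
```python
from h import *
go(.621,.0575,.13,-3)
```

```text
opt 0 [-0.033 -0.01  -0.013]
  opt 180 [ 3.109 -0.02   0.016]
t 7.40 pos [ 0.4544 -0.0882  0.1528] q [-0.41  0.48  0.64  2.13 -0.49  0.66  0.48] F [-0.2  0.3 -0.6] w 0.0172
shift now-axes [  26.3  153.3 -159.1] rotvec [-0.0329 -0.01   -0.0126] shift after turn [  22.8  158.7 -154.2]
```

jog_arm([
  [0,20,-19,-0.033,-0.01,-0.013],
  [0,20,-19,0,0,0],
  [0,20,-19,0,0,0],
  [0,20,-19,0,0,0],
  [0,20,-19,0,0,0],
  [0,20,-19,0,0,0],
  [0,18,-18,0,0,0],
  [0,12,-12,0,0,0],
  [0,0,0,0,0,0],
  [0,0,0,0,0,0],
])

```text
clock: 8.4
position: [0.6152, 0.0557, 0.1599]
tool_rot: [3.001, 1.564, 1.412]
force: [-0.2, -0.4, -0.8]
grip_width: 0.0175
```

Run:
```python
from h import *
go(.621,.0575,.11,-3)
save('scene','s2')
A=cv2.imread('pics/s2.png')
cv2.imwrite('pics/z5.png',cv2.resize(A[130:330,260:460],None,fx=3,fy=3,interpolation=3))
for n in('loop_tool',): print([(k['p'],k['location']) for k in nets.pinpoint('scene',n)])
```

```text
opt 0 [ 0.034 -0.006 -0.001]
  opt 180 [-3.107e+00  1.000e-03 -1.000e-02]
t 8.40 pos [0.6152 0.0557 0.1599] q [-0.58  0.69  0.62  1.72 -0.5   0.89  0.23] F [-0.2 -0.4 -0.8] w 0.0175
shift now-axes [50.   5.7 -1.6] rotvec [ 0.0342 -0.0064 -0.0008] shift after turn [49.9  5.7 -2.1]
[(0.84, [341.3, 203.0])]
```

View pics/z5.png

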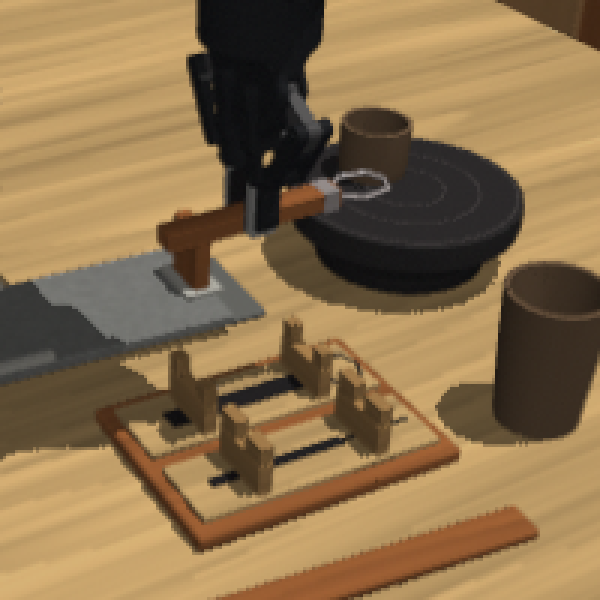

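The tool is held level with the loop toward the wheel, its rear end at ~(313,208) and ferrule at ~(373,193). Next I'll work out where along the handle I'm holding it.

Run:
```python
from h import *
s=observe();R=Ro.from_euler('xyz',s['tool_rot']).as_matrix(); p=s['position']; h=R[:,2]*np.sign(R[1,2])
A=cv2.imread('pics/s2.png'); A=cv2.resize(A[170:240,290:410],None,fx=6.5,fy=6.5,interpolation=3)
for off,col in((0,(0,0,255)),(.005,(0,255,0))):
  for j in(-.009,.009):
    P=[p+R[:,0]*d+R[:,1]*j+h*(k+off) for d in(.0105,-.0035) for k in(-.065,.065,.107)]
    q=(proj('scene',P)-[290,170]+.5)*6.5
    for x in q: cv2.circle(A,tuple(int(v) for v in x),3,col,-1)
cv2.imwrite('pics/z6.png',A)
```

```text
(no output)
```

View pics/z6.png

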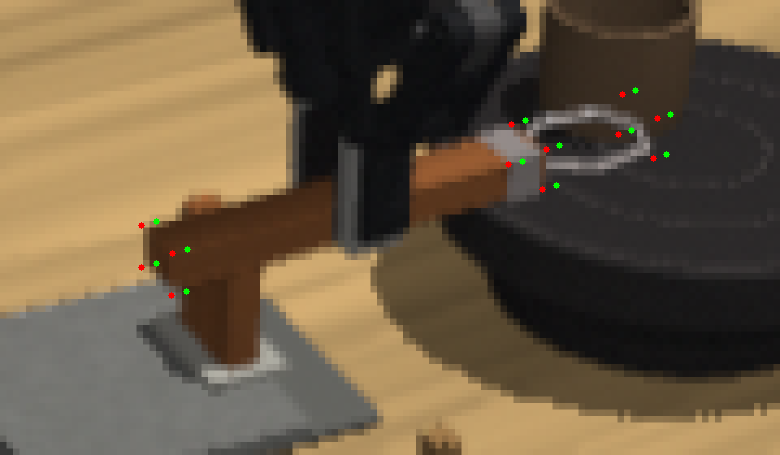

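jog_arm([
  [15,3,0,0.02,-0.006,0],
  [15,2,0,0.014,0,0],
  [15,0,0,0,0,0],
  [15,0,0,0,0,0],
  [15,0,0,0,0,0],
  [8,0,0,0,0,0],
  [0,0,0,0,0,0],
  [0,0,0,0,0,0],
])

```text
clock: 9.3
position: [0.6183, 0.0533, 0.0683]
tool_rot: [-1.298, 1.568, -2.927]
force: [-0.5, 0.5, -0.1]
grip_width: 0.0173
```

Run:
```python
from h import *
go(.621,.0555,.070,-3)
save('scene','s3')
A=cv2.imread('pics/s3.png')
cv2.imwrite('pics/z7.png',cv2.resize(A[210:310,290:420],None,fx=6,fy=6,interpolation=3))
```

```text
opt 0 [-0.005  0.001  0.002]
  opt 180 [ 3.136e+00  4.000e-03 -1.000e-03]
t 9.30 pos [0.6183 0.0533 0.0683] q [-0.53  0.82  0.54  1.75 -0.59  0.74  0.26] F [-0.5  0.5 -0.1] w 0.0173
shift now-axes [-1.7  2.6 -2.4] rotvec [-0.0053  0.0006  0.0023] shift after turn [-1.7  2.6 -2.4]
```

View pics/z7.png

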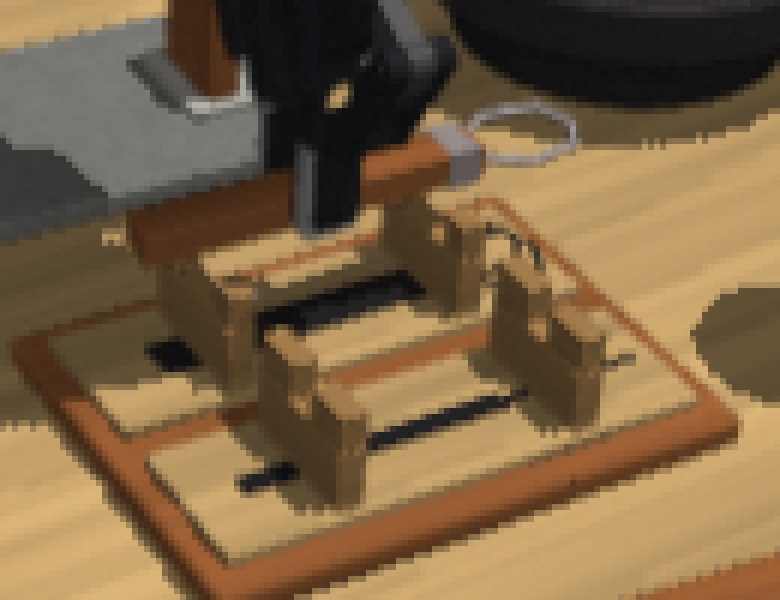

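The tool sits just above its posts, about 2–3 mm toward the robot. I'll correct that and lower it.

jog_arm([
  [0,3,-2,-0.005,0,0],
  [0,0,0,0,0,0],
  [3,0,0,0,0,0],
  [3,0,0,0,0,0],
  [2,0,0,0,0,0],
  [0,0,0,0,0,0],
])

```text
clock: 9.95
position: [0.6228, 0.0558, 0.0617]
tool_rot: [2.051, 1.57, 0.428]
force: [0.3, -0.8, -0.2]
grip_width: 0.0171
```

Run:
```python
from h import *
go(.621,.0555,.052,-3)
save('scene','s4')
A=cv2.imread('pics/s4.png')
cv2.imwrite('pics/z8.png',cv2.resize(A[210:310,290:420],None,fx=6,fy=6,interpolation=3))
```

```text
opt 0 [ 0.001 -0.    -0.001]
  opt 180 [-3.141e+00  1.000e-03 -1.000e-03]
t 9.95 pos [0.6228 0.0558 0.0617] q [-0.53  0.83  0.53  1.74 -0.59  0.73  0.27] F [ 0.3 -0.8 -0.2] w 0.0171
shift now-axes [ 9.7 -1.8  0.4] rotvec [ 0.0007 -0.0004 -0.0008] shift after turn [ 9.7 -1.8  0.4]
```

View pics/z8.png

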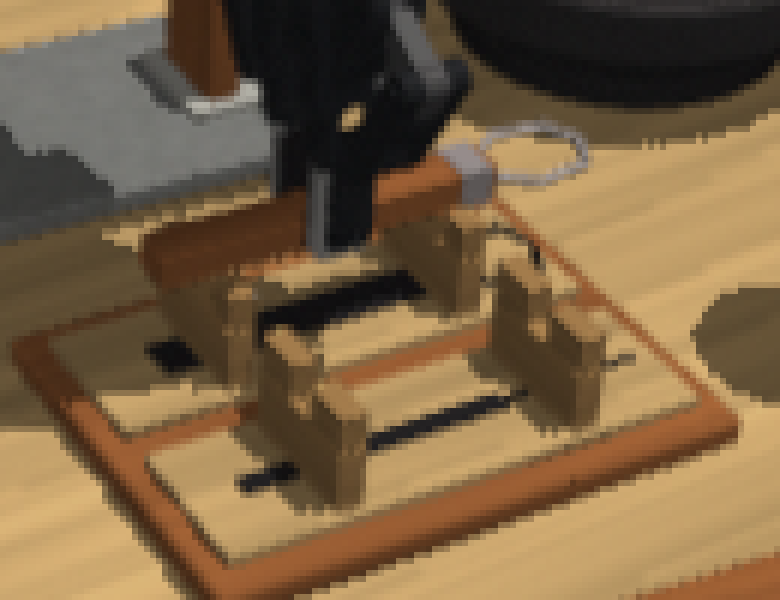

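jog_arm([
  [2,-1.5,0,0,0,0],
  [3,0,0,0,0,0],
  [2,0,0,0,0,0],
  [0,0,0,0,0,0],
])

```text
clock: 10.4
position: [0.6211, 0.0558, 0.0542]
tool_rot: [2.098, 1.57, 0.475]
force: [-0.3, 0.3, -0.5]
grip_width: 0.0174
```

Run:
```python
from h import *
go(.621,.0555,.052,-3)
save('scene','s5')
A=cv2.imread('pics/s5.png')
cv2.imwrite('pics/z9.png',cv2.resize(A[210:310,290:420],None,fx=6,fy=6,interpolation=3))
```

```text
opt 0 [ 0.001 -0.    -0.001]
  opt 180 [-3.141e+00  1.000e-03 -1.000e-03]
t 10.40 pos [0.6211 0.0558 0.0542] q [-0.52  0.84  0.52  1.75 -0.6   0.72  0.27] F [-0.3  0.3 -0.5] w 0.0174
shift now-axes [ 2.2 -0.1  0.3] rotvec [ 0.0006 -0.0004 -0.0007] shift after turn [ 2.2 -0.1  0.3]
```

View pics/z9.png

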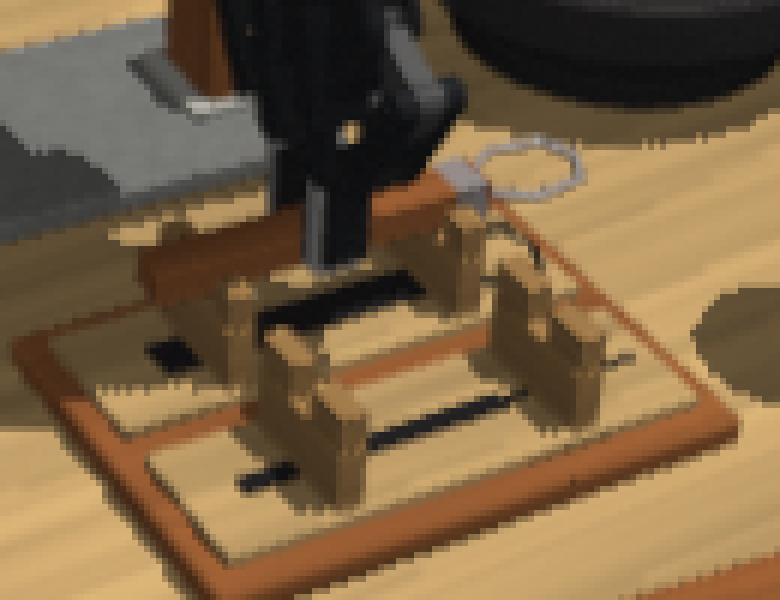

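jog_arm([
  [2,0,0,0,0,0],
  [1,0,0,0,0,0],
  [1,0,0,0,0,0],
  [0,0,0,0,0,0],
])

```text
clock: 10.85
position: [0.6215, 0.0557, 0.0511]
tool_rot: [2.18, 1.569, 0.557]
force: [0.1, 0.1, -0.0]
grip_width: 0.0171
```

Run:
```python
from h import *
go(.621,.0555,.0505,-3)
```

```text
opt 0 [ 0.    -0.001 -0.001]
  opt 180 [-3.141e+00  2.000e-03 -2.000e-03]
t 10.85 pos [0.6215 0.0557 0.0511] q [-0.52  0.84  0.52  1.75 -0.6   0.71  0.27] F [ 0.1  0.1 -0. ] w 0.0171
shift now-axes [ 0.6 -0.5  0.3] rotvec [ 0.0005 -0.001  -0.0015] shift after turn [ 0.6 -0.5  0.3]
```

jog_arm([
  [1,0,0,0,0,0],
  [0,0,0,0,0,0],
])

```text
clock: 11.05
position: [0.6217, 0.0557, 0.0511]
tool_rot: [2.27, 1.568, 0.647]
force: [0.7, 0.2, 0.1]
grip_width: 0.0172
```

jog_arm([
  [0,0,0,0,0,0],
  [0,0,0,0,0,0],
  [0,0,0,0,0,0],
  [0,0,0,0,0,0],
  [0,0,0,0,0,0],
], gripper=130)

```text
clock: 11.55
position: [0.6218, 0.0557, 0.0507]
tool_rot: [2.207, 1.568, 0.584]
force: [0.9, 0.3, 0.1]
grip_width: 0.042
```

jog_arm([
  [-5,0,0,0,0,0],
  [-15,0,0,0,0,0],
  [-25,0,0,0,0,0],
  [-25,0,0,0,0,0],
  [-25,0,0,0,0,0],
  [-25,0,0,0,0,0],
  [0,0,0,0,0,0],
])

```text
clock: 12.25
position: [0.6215, 0.0546, 0.181]
tool_rot: [1.959, 1.567, 0.335]
force: [0.7, 0.5, 0.5]
grip_width: 0.0419
```

Run:
```python
from h import *
go(.46,.2826,.17,-3)
save('scene','s6');save('top','t6')
A=cv2.imread('pics/s6.png')
cv2.imwrite('pics/z10.png',cv2.resize(A[210:310,290:420],None,fx=6,fy=6,interpolation=3))
for c in('scene','top'): 
  for n in('loop_tool','wide_cradle_seat'):print(c,n,[(round(k['p'],2),k['location'],at(c,k['location'],.04).round(4)) for k in nets.pinpoint(c,n)][:1])
print(proj('scene',[.621,.0573,.04]))
```

```text
opt 0 [-0.001 -0.001 -0.003]
  opt 180 [ 3.14e+00 -5.00e-03  2.00e-03]
t 12.25 pos [0.6215 0.0546 0.181 ] q [-0.6   0.68  0.65  1.69 -0.49  0.94  0.19] F [0.7 0.5 0.5] w 0.0419
shift now-axes [  10.8 -173.5 -219. ] rotvec [-0.0013 -0.0014 -0.0034] shift after turn [  11.  -173.2 -219.3]
scene loop_tool [(0.75, [341.2, 252.9], array([0.6224, 0.0531, 0.04  ]))]
scene wide_cradle_seat [(0.69, [111.7, 370.8], array([ 0.7093, -0.4178,  0.04  ]))]
top loop_tool [(0.72, [287.2, 232.4], array([0.6263, 0.0676, 0.04  ]))]
top wide_cradle_seat [(0.68, [289.4, 230.5], array([0.6309, 0.0625, 0.04  ]))]
[[342.54356579 251.9747333 ]]
```

View pics/z10.png

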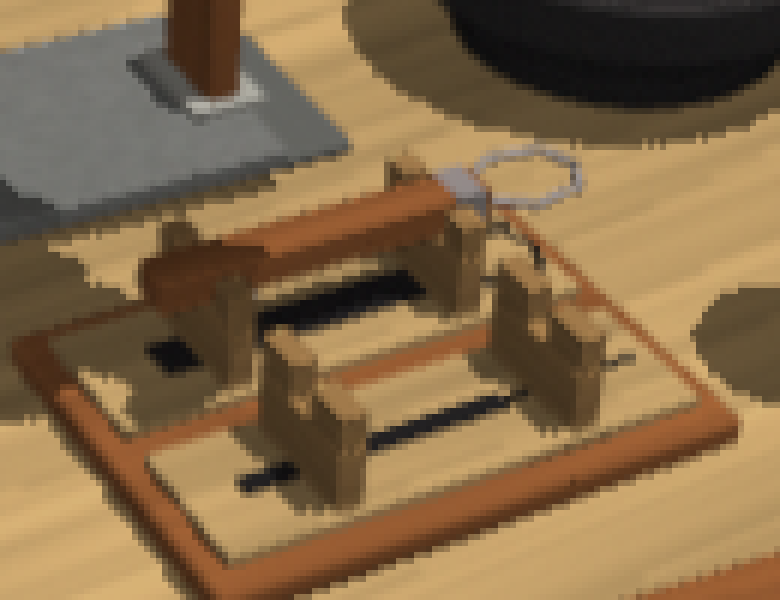

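The tool lies flush in both notches, with the prong tips visible on both sides. Now I'll refine the bowl position.

Run:
```python
from h import *
out=[]
for c,n,(x0,y0) in(('scene','s6',(345,140)),('top','t6',(150,265))):
    A=cv2.imread(f'pics/{n}.png')[y0:y0+70,x0:x0+70]; A=cv2.resize(A,None,fx=5.7,fy=5.7,interpolation=3)
    for z,r,col in((.105,.029,(0,0,255)),(.06,.027,(0,255,0))):
        W=[(.4599+r*np.cos(t),.2826+r*np.sin(t),z) for t in np.linspace(0,6.28,60)]
        q=(proj(c,W)-[x0,y0]+.5)*5.7; cv2.polylines(A,[np.round(q).astype(int)],True,col,1,cv2.LINE_AA)
    out.append(A)
cv2.imwrite('pics/z11.png',np.hstack(out))
```

```text
(no output)
```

View pics/z11.png

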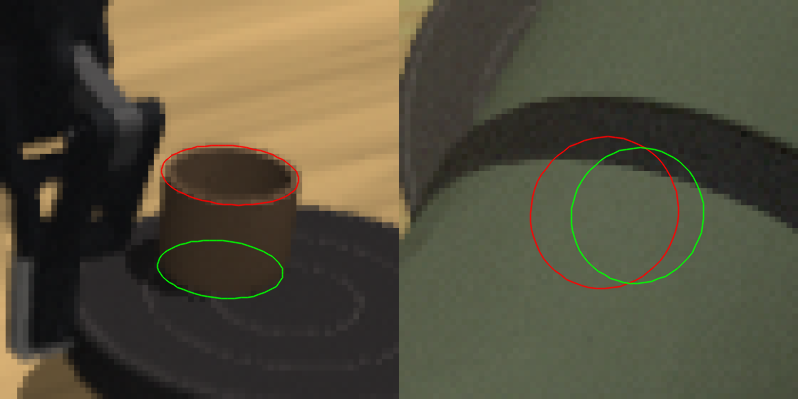

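The rim overlay fits, so the bowl is at (0.460, 0.2825). Moving above it.

jog_arm([
  [0,-20,-25,0,0,-0.003],
  [0,-27,-34,0,0,0],
  [0,-27,-34,0,0,0],
  [0,-27,-34,0,0,0],
  [0,-27,-34,0,0,0],
  [0,-25,-32,0,0,0],
  [0,-20,-26,0,0,0],
  [0,0,0,0,0,0],
  [0,0,0,0,0,0],
], gripper=0, newtons=20)

```text
clock: 13.45
position: [0.4507, 0.2884, 0.1713]
tool_rot: [-0.973, 1.557, -2.599]
force: [0.3, -1.3, 0.6]
grip_width: 0.0854
```

Run:
```python
from h import *
go(.46,.2825,.14,-3)
```

```text
opt 0 [-0.003  0.008  0.012]
  opt 180 [ 3.138  0.018 -0.012]
t 13.45 pos [0.4507 0.2884 0.1713] q [-1.16  0.58  0.69  1.92 -0.49  0.83 -0.26] F [ 0.3 -1.3  0.6] w 0.0854
shift now-axes [31.2 10.   5.1] rotvec [-0.0034  0.008   0.0117] shift after turn [31.3  9.6  5.4]
```

jog_arm([
  [5,5,3,0,0.008,0.012],
  [10,5,2,0,0,0],
  [10,0,0,0,0,0],
  [5,0,0,0,0,0],
  [0,0,0,0,0,0],
])

```text
clock: 13.95
position: [0.4631, 0.2783, 0.1375]
tool_rot: [0.647, 1.569, -0.986]
force: [-0.4, 0.1, 0.5]
grip_width: 0.0851
```

Run:
```python
from h import *
go(.46,.2825,.086,-3)
save('scene','s7')
A=cv2.imread('pics/s7.png')
cv2.imwrite('pics/z12.png',cv2.resize(A[100:240,310:460],None,fx=4,fy=4,interpolation=3))
```

```text
opt 0 [-0.009  0.001 -0.001]
  opt 180 [ 3.132e+00 -2.000e-03 -2.000e-03]
t 13.95 pos [0.4631 0.2783 0.1375] q [-1.1   0.63  0.64  1.94 -0.54  0.75 -0.21] F [-0.4  0.1  0.5] w 0.0851
shift now-axes [51.5 -3.4 -4.1] rotvec [-0.0091  0.0015 -0.0011] shift after turn [51.5 -3.3 -4. ]
```

View pics/z12.png

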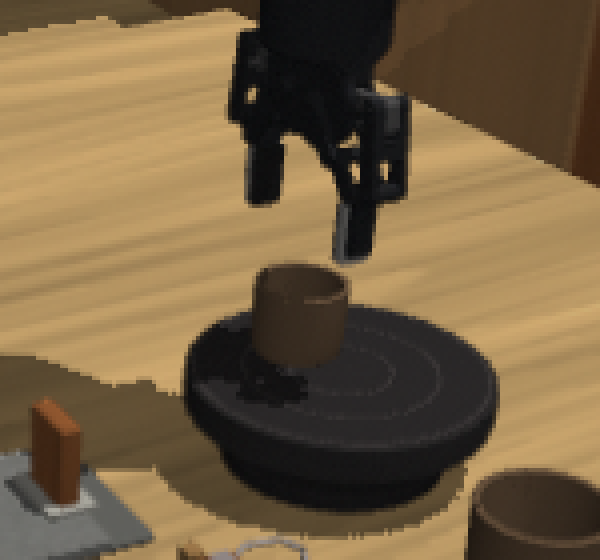

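Jaws are aligned either side of the bowl at (300,310 zoomed). I'll correct about 4 mm and descend.

jog_arm([
  [0,-3,-4,-0.009,0,0],
  [0,0,0,0,0,0],
  [10,0,0,0,0,0],
  [8,0,0,0,0,0],
  [0,0,0,0,0,0],
])

```text
clock: 14.5
position: [0.4602, 0.2836, 0.1189]
tool_rot: [1.4, 1.569, -0.222]
force: [-0.2, -0.1, -0.0]
grip_width: 0.0852
```

Run:
```python
from h import *
go(.46,.2825,.086,-3)
```

```text
opt 0 [ 0.002  0.    -0.002]
  opt 180 [-3.14e+00  3.00e-03  1.00e-03]
t 14.50 pos [0.4602 0.2836 0.1189] q [-1.09  0.65  0.61  1.95 -0.56  0.71 -0.19] F [-0.2 -0.1 -0. ] w 0.0852
shift now-axes [32.9 -0.2  1.1] rotvec [ 0.0017  0.0003 -0.002 ] shift after turn [32.9 -0.1  1.1]
```

jog_arm([
  [8,0,1,0,0,0],
  [10,0,0,0,0,0],
  [8,0,0,0,0,0],
  [5,0,0,0,0,0],
  [2,0,0,0,0,0],
  [0,0,0,0,0,0],
])

```text
clock: 15.1
position: [0.46, 0.282, 0.0821]
tool_rot: [0.684, 1.569, -0.938]
force: [0.6, -0.7, 0.4]
grip_width: 0.0854
```

Run:
```python
from h import *
go(.46,.2825,.086,-3)
save('scene','s8')
A=cv2.imread('pics/s8.png')
cv2.imwrite('pics/z13.png',cv2.resize(A[100:240,310:460],None,fx=4,fy=4,interpolation=3))
```

```text
opt 0 [ 0.001  0.001 -0.001]
  opt 180 [-3.14e+00  2.00e-03  2.00e-03]
t 15.10 pos [0.46   0.282  0.0821] q [-1.05  0.71  0.56  1.97 -0.61  0.64 -0.15] F [ 0.6 -0.7  0.4] w 0.0854
shift now-axes [-3.9 -0.  -0.5] rotvec [ 0.0012  0.0014 -0.0011] shift after turn [-3.9 -0.  -0.5]
```

View pics/z13.png

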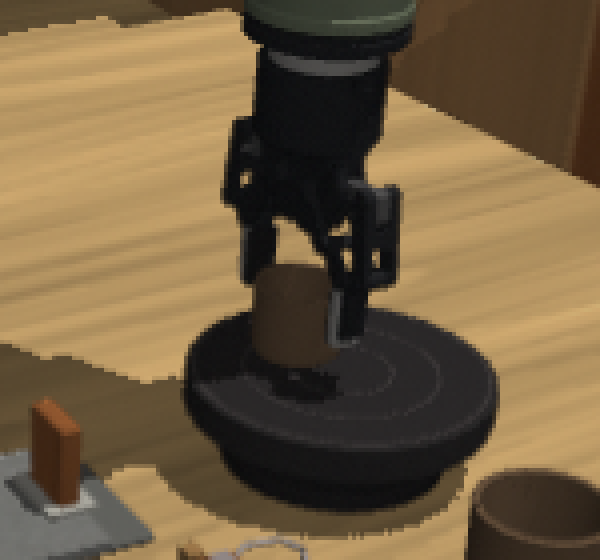

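jog_arm([
  [-2,0,0,0,0,0],
  [0,0,0,0,0,0],
  [0,0,0,0,0,0],
  [0,0,0,0,0,0],
  [0,0,0,0,0,0],
  [0,0,0,0,0,0],
  [0,0,0,0,0,0],
], gripper=255, newtons=25)

```text
clock: 15.85
position: [0.4603, 0.2825, 0.0857]
tool_rot: [1.575, 1.569, -0.047]
force: [-0.8, 0.3, -2.4]
grip_width: 0.0576
```

Run:
```python
from h import *
go(.46,.2825,.086,-3)
```

```text
opt 0 [ 0.002 -0.    -0.002]
  opt 180 [-3.14e+00  3.00e-03 -0.00e+00]
t 15.85 pos [0.4603 0.2825 0.0857] q [-1.06  0.7   0.56  1.97 -0.61  0.65 -0.15] F [-0.8  0.3 -2.4] w 0.0576
shift now-axes [-0.3 -0.3  0. ] rotvec [ 0.0016 -0.     -0.0022] shift after turn [-0.3 -0.3  0. ]
```

jog_arm([
  [-5,0,0,0,0,0],
  [-10,0,0,0,0,0],
  [-15,0,0,0,0,0],
  [-15,0,0,0,0,0],
  [-10,0,0,0,0,0],
  [-5,0,0,0,0,0],
  [0,0,0,0,0,0],
])

```text
clock: 16.55
position: [0.4603, 0.2823, 0.1508]
tool_rot: [1.707, 1.568, 0.085]
force: [-0.7, 0.3, -1.7]
grip_width: 0.0573
```

Run:
```python
from h import *
go(.462,-.0905,.145,-4.5)
save('scene','s9')
A=cv2.imread('pics/s9.png')
cv2.imwrite('pics/z14.png',cv2.resize(A[100:240,310:460],None,fx=4,fy=4,interpolation=3))
```

```text
opt 0 [ 0.027 -0.    -0.003]
  opt 180 [-3.114e+00  4.000e-03 -1.000e-03]
t 16.55 pos [0.4603 0.2823 0.1508] q [-1.12  0.61  0.66  1.93 -0.52  0.77 -0.22] F [-0.7  0.3 -1.7] w 0.0573
shift now-axes [  5.7  20.9 372.2] rotvec [ 0.0271 -0.0004 -0.0026] shift after turn [  5.8  30.9 371.5]
```

View pics/z14.png

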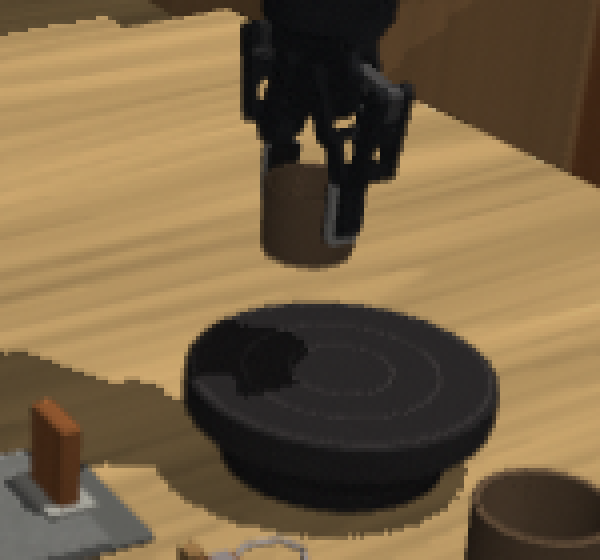

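The bowl is held upright and lifted clear. Moving it above the pad with a smooth profile.

jog_arm([
  [0,1,8,0.014,0,-0.002],
  [0,1,15,0.013,0,0],
  [0,2,22,0,0,0],
  [0,3,28,0,0,0],
  [0,3,30,0,0,0],
  [0,3,30,0,0,0],
  [0,3,30,0,0,0],
  [0,3,30,0,0,0],
  [0,3,30,0,0,0],
  [0,3,30,0,0,0],
  [0,2,30,0,0,0],
  [0,2,28,0,0,0],
  [0,2,22,0,0,0],
  [0,1,15,0,0,0],
  [0,0,8,0,0,0],
  [0,0,0,0,0,0],
])

```text
clock: 18.2
position: [0.4506, -0.1067, 0.1466]
tool_rot: [-0.826, 1.559, -2.5]
force: [-0.4, -0.0, -1.6]
grip_width: 0.0575
```

Run:
```python
from h import *
go(.462,-.0905,.10,-4.5)
save('scene','s10')
A=cv2.imread('pics/s10.png')
cv2.imwrite('pics/z15.png',cv2.resize(A[100:300,150:400],None,fx=3,fy=3,interpolation=3))
```

```text
opt 0 [-0.024  0.008  0.009]
  opt 180 [ 3.117  0.013 -0.012]
t 18.20 pos [ 0.4506 -0.1067  0.1466] q [-0.39  0.51  0.65  2.12 -0.47  0.67  0.48] F [-0.4 -0.  -1.6] w 0.0575
shift now-axes [ 46.4  10.  -17.6] rotvec [-0.0242  0.0076  0.0085] shift after turn [ 46.6  10.1 -17. ]
```

View pics/z15.png

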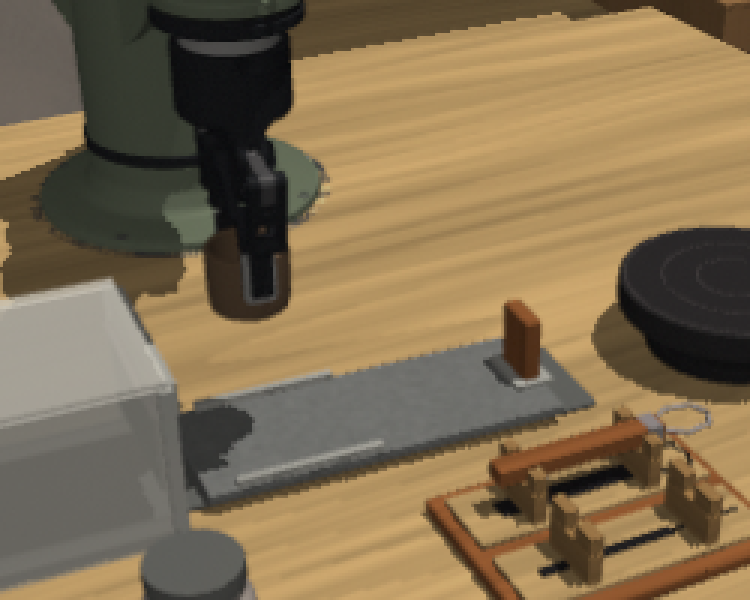

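The bowl hangs upright about 17 mm too far toward the box. Rail ends are now unobstructed: near (238,483)–(382,443), far (…)–(331,375) in the zoom. I'll use them to recheck the pad centre.

Run:
```python
from h import *
f=lambda x,y:at('scene',(150+x/3-.33,100+y/3-.33),.024).round(4)
for p in((238,483),(382,443),(331,375)): print(f(*p))
u=np.array([-.0795,-.9968]); n=np.array([.9968,-.0795])
print('mid near', (f(238,483)[:2]+f(382,443)[:2])/2-.052*n, 'far end->', f(331,375)[:2]+.054*u+.052*n)
```

```text
[ 0.5142 -0.1492  0.024 ]
[ 0.5196 -0.0421  0.024 ]
[ 0.4197 -0.0347  0.024 ]
mid near [ 0.4650664 -0.091516 ] far end-> [ 0.4672406 -0.0926612]
```

jog_arm([
  [0,4,-7,-0.024,0.008,0.008],
  [5,4,-7,0,0,0],
  [10,2,-3,0,0,0],
  [15,0,0,0,0,0],
  [10,0,0,0,0,0],
  [5,0,0,0,0,0],
  [0,0,0,0,0,0],
])

```text
clock: 18.95
position: [0.4636, -0.0832, 0.0968]
tool_rot: [-2.584, 1.568, 2.06]
force: [-0.2, -0.4, -1.9]
grip_width: 0.0575
```

Run:
```python
from h import *
go(.462,-.0905,.050,-4.5)
```

```text
opt 0 [ 0.01  -0.003  0.002]
  opt 180 [-3.132e+00 -3.000e-03 -4.000e-03]
t 18.95 pos [ 0.4636 -0.0832  0.0968] q [-0.34  0.59  0.53  2.13 -0.57  0.56  0.54] F [-0.2 -0.4 -1.9] w 0.0575
shift now-axes [46.8 -1.   7.5] rotvec [ 0.0096 -0.0026  0.0016] shift after turn [46.8 -1.   7.4]
```

jog_arm([
  [5,0,4,0.009,0,0],
  [10,0,4,0,0,0],
  [12,0,0,0,0,0],
  [10,0,0,0,0,0],
  [5,0,0,0,0,0],
  [0,0,0,0,0,0],
  [0,0,0,0,0,0],
])

```text
clock: 19.65
position: [0.463, -0.0923, 0.0512]
tool_rot: [-2.614, 1.568, 2.018]
force: [-0.2, 0.5, -1.9]
grip_width: 0.0574
```

Run:
```python
from h import *
go(.4635,-.091,.0437,-4.5)
save('scene','s11')
A=cv2.imread('pics/s11.png')
cv2.imwrite('pics/z16.png',cv2.resize(A[150:300,170:370],None,fx=3.5,fy=3.5,interpolation=3))
```

```text
opt 0 [-0.001 -0.003  0.001]
  opt 180 [3.14e+00 2.00e-03 4.00e-03]
t 19.65 pos [ 0.463  -0.0923  0.0512] q [-0.25  0.67  0.44  2.14 -0.64  0.46  0.61] F [-0.2  0.5 -1.9] w 0.0574
shift now-axes [ 7.5  0.5 -1.3] rotvec [-0.0014 -0.0026  0.0015] shift after turn [ 7.5  0.4 -1.3]
```

View pics/z16.png

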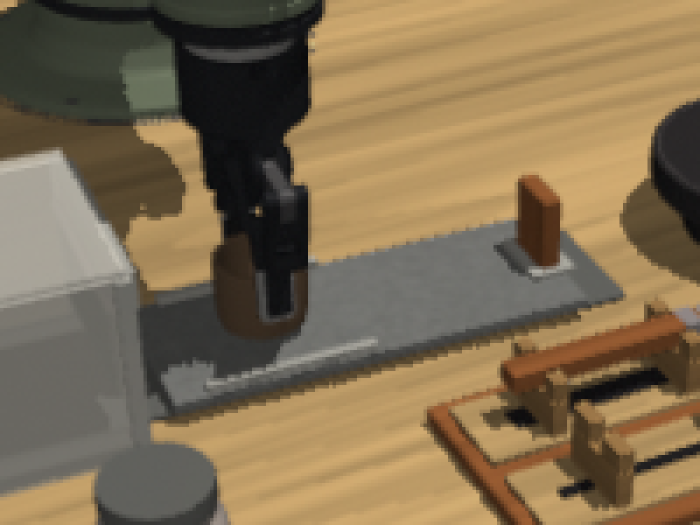

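jog_arm([
  [3,0,-1,0,0,0],
  [2,0,0,0,0,0],
  [1,0,0,0,0,0],
  [0,0,0,0,0,0],
])

```text
clock: 20.1
position: [0.4637, -0.0909, 0.0456]
tool_rot: [3.056, 1.568, 1.407]
force: [-0.1, 0.6, -2.1]
grip_width: 0.0579
```

Run:
```python
from h import *
go(.4635,-.091,.0437,-4.5)
```

```text
opt 0 [-0.001 -0.003 -0.   ]
  opt 180 [ 3.141 -0.     0.004]
t 20.10 pos [ 0.4637 -0.0909  0.0456] q [-0.25  0.68  0.43  2.14 -0.65  0.45  0.62] F [-0.1  0.6 -2.1] w 0.0579
shift now-axes [ 1.9 -0.2  0.2] rotvec [-0.0006 -0.0027 -0.0002] shift after turn [ 1.9 -0.2  0.2]
```

jog_arm([
  [1,0,0,0,0,0],
  [1,0,0,0,0,0],
  [0.5,0,0,0,0,0],
  [0,0,0,0,0,0],
])

```text
clock: 20.5
position: [0.4638, -0.0908, 0.0432]
tool_rot: [2.934, 1.568, 1.284]
force: [-2.0, 0.3, 2.4]
grip_width: 0.0574
```

Run:
```python
from h import *
go(.4635,-.091,.0437,-4.5)
```

```text
opt 0 [-0.    -0.003 -0.001]
  opt 180 [ 3.141e+00 -1.000e-03  5.000e-03]
t 20.50 pos [ 0.4638 -0.0908  0.0432] q [-0.24  0.68  0.42  2.14 -0.66  0.44  0.62] F [-2.   0.3  2.4] w 0.0574
shift now-axes [-0.5 -0.3  0.3] rotvec [-0.0005 -0.003  -0.0006] shift after turn [-0.5 -0.3  0.3]
```

Fz went from −2.1 to +2.4 N, so the bowl is down on the pad. I'll release, opening partway, and lift.

jog_arm([
  [0,0,0,0,0,0],
  [0,0,0,0,0,0],
  [0,0,0,0,0,0],
  [0,0,0,0,0,0],
  [0,0,0,0,0,0],
], gripper=20)

```text
clock: 21.0
position: [0.4641, -0.0909, 0.0433]
tool_rot: [2.76, 1.568, 1.11]
force: [-0.6, -0.0, -0.8]
grip_width: 0.0787
```

jog_arm([
  [-5,0,0,0,0,0],
  [-10,0,0,0,0,0],
  [-20,0,0,0,0,0],
  [-25,0,0,0,0,0],
  [-25,0,0,0,0,0],
  [-20,0,0,0,0,0],
  [0,0,0,0,0,0],
])

```text
clock: 21.7
position: [0.4631, -0.0918, 0.1558]
tool_rot: [3.01, 1.567, 1.358]
force: [0.3, 0.2, -0.5]
grip_width: 0.0791
```

Run:
```python
from h import *
go(.479,.135,.13,-4.5)
save('scene','s12')
A=cv2.imread('pics/s12.png'); A=cv2.resize(A[150:300,170:370],None,fx=3.5,fy=3.5,interpolation=3)
for z,r in((.063,.029),(.018,.027)):
    W=[(.4635+r*np.cos(t),-.091+r*np.sin(t),z) for t in np.linspace(0,6.28,60)]
    cv2.polylines(A,[np.round((proj('scene',W)-[170,150]+.5)*3.5).astype(int)],True,(0,0,255),1,cv2.LINE_AA)
cv2.imwrite('pics/z17.png',A)
```

```text
opt 0 [-0.003 -0.003 -0.   ]
  opt 180 [ 3.139e+00 -1.000e-03  5.000e-03]
t 21.70 pos [ 0.4631 -0.0918  0.1558] q [-0.41  0.5   0.65  2.1  -0.47  0.69  0.47] F [ 0.3  0.2 -0.5] w 0.0791
shift now-axes [  26.5   -2.6 -227.3] rotvec [-0.0028 -0.0033 -0.0004] shift after turn [  25.8   -1.9 -227.4]
```

View pics/z17.png

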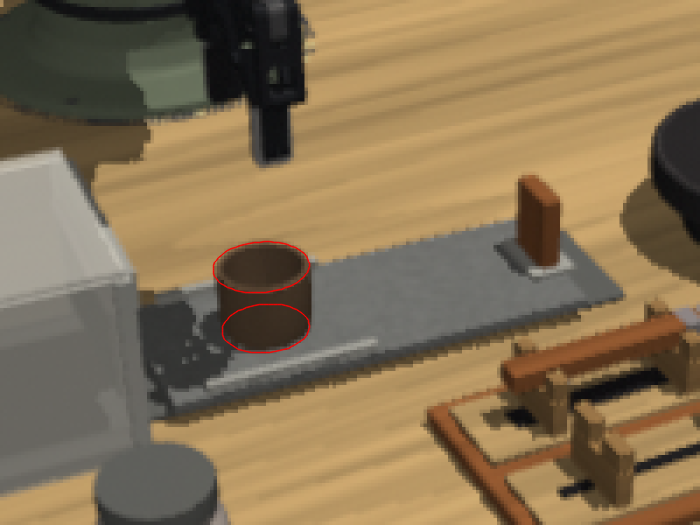

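The bowl stands upright exactly on the predicted outline. Next I close the gripper and go behind the handle's outer face.

jog_arm([
  [0,0,-20,-0.003,-0.003,0],
  [0,0,-32,0,0,0],
  [0,0,-32,0,0,0],
  [0,0,-32,0,0,0],
  [0,0,-32,0,0,0],
  [0,0,-32,0,0,0],
  [0,0,-30,0,0,0],
  [0,0,-20,0,0,0],
  [0,0,0,0,0,0],
  [0,0,0,0,0,0],
], gripper=255)

```text
clock: 22.75
position: [0.4783, 0.1458, 0.1517]
tool_rot: [-1.13, 1.565, -2.781]
force: [1.3, -0.5, -0.6]
grip_width: 0.0001
```

Run:
```python
from h import *
go(.480,.140,.09,-4.5)
print([(k['p'],at('top',k['location'],.055)) for k in nets.pinpoint('top','tray_handle')][:1],[(k['p'],at('scene',k['location'],.055)) for k in nets.pinpoint('scene','tray_handle')][:1])
```

```text
opt 0 [-0.002  0.003  0.005]
  opt 180 [ 3.14   0.008 -0.004]
t 22.75 pos [0.4783 0.1458 0.1517] q [-0.9   0.55  0.66  2.03 -0.51  0.73  0.  ] F [ 1.3 -0.5 -0.6] w 0.0001
shift now-axes [61.7  2.5  5.5] rotvec [-0.0016  0.0025  0.0054] shift after turn [61.7  2.2  5.6]
[(0.55, array([0.47248515, 0.10506495, 0.055     ]))] [(0.81, array([0.47208399, 0.10545493, 0.055     ]))]
```

jog_arm([
  [20,0,2,0,0.003,0.005],
  [25,0,0,0,0,0],
  [25,0,0,0,0,0],
  [20,0,0,0,0,0],
  [10,0,0,0,0,0],
  [4,0,0,0,0,0],
  [0,0,0,0,0,0],
])

```text
clock: 23.55
position: [0.4793, 0.137, 0.0457]
tool_rot: [2.004, 1.569, 0.342]
force: [1.1, 0.6, 0.4]
grip_width: 0.0
```

Run:
```python
from h import *
go(.478,.125,.047,-4.5)
save('scene','s13')
A=cv2.imread('pics/s13.png')
cv2.imwrite('pics/z18.png',cv2.resize(A[120:300,170:420],None,fx=3.1,fy=3.1,interpolation=3))
```

```text
opt 0 [-0.012 -0.001 -0.002]
  opt 180 [ 3.13e+00 -3.00e-03  1.00e-03]
t 23.55 pos [0.4793 0.137  0.0457] q [-0.74  0.71  0.47  2.08 -0.68  0.5   0.15] F [1.1 0.6 0.4] w 0.0000
shift now-axes [-1.3 -0.2 12.1] rotvec [-0.012  -0.0009 -0.002 ] shift after turn [-1.3 -0.4 12.1]
```

View pics/z18.png

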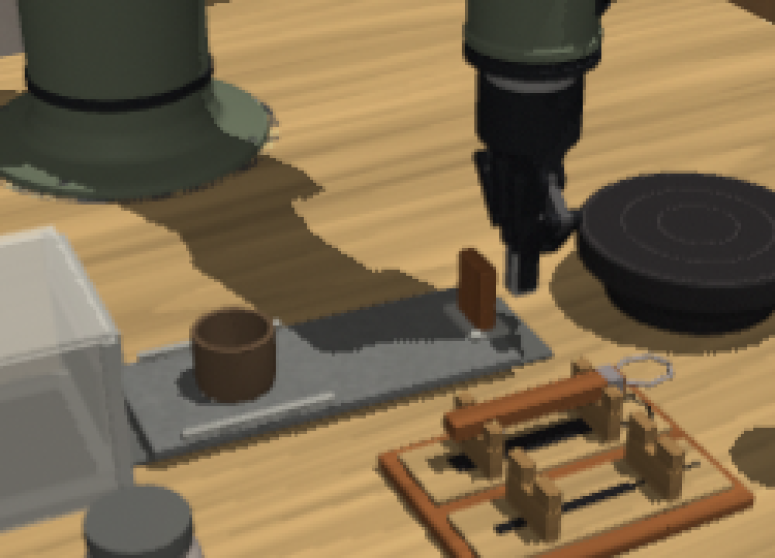

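The closed fingers are just outside the handle tab, gripper clear of the wheel. Approach slowly until contact.

jog_arm([
  [0,0,3,-0.012,0,0],
  [0,0,3,0,0,0],
  [0,0,3,0,0,0],
  [0,0,3,0,0,0],
  [0,0,3,0,0,0],
  [0,0,3,0,0,0],
  [0,0,3,0,0,0],
  [0,0,3,0,0,0],
  [0,0,3,0,0,0],
  [0,0,3,0,0,0],
])

```text
clock: 24.6
position: [0.4781, 0.1058, 0.0484]
tool_rot: [2.117, 1.564, 0.47]
force: [0.5, 1.7, 1.3]
grip_width: -0.0002
```

Run:
```python
from h import *
go(.46,-.105,.046,-4.5)
save('scene','s14')
A=cv2.imread('pics/s14.png')
cv2.imwrite('pics/z19.png',cv2.resize(A[120:300,170:420],None,fx=3.1,fy=3.1,interpolation=3))
```

```text
opt 0 [ 0.002 -0.003 -0.006]
  opt 180 [-3.139  0.009 -0.005]
t 24.60 pos [0.4781 0.1058 0.0484] q [-0.67  0.69  0.46  2.11 -0.67  0.48  0.22] F [0.5 1.7 1.3] w -0.0002
shift now-axes [  1.7  -2.  211.5] rotvec [ 0.0023 -0.0035 -0.0057] shift after turn [  2.4  -1.5 211.5]
```

View pics/z19.png

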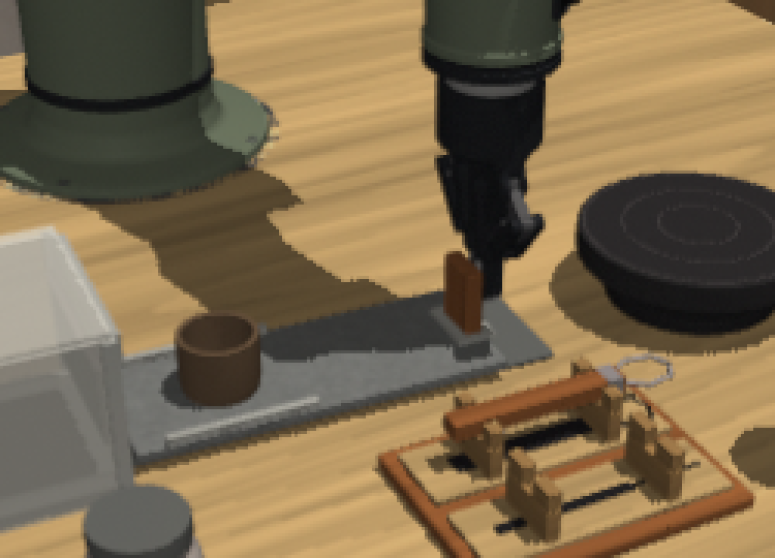

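In contact (Fy 1.7 N), and the tray and bowl have moved together by about 13 mm. Push steadily at 50 mm/s.

jog_arm([
  [1,-0.5,4,0.002,-0.003,-0.006],
  [1,-0.5,5,0,0,0],
  [0,0,5,0,0,0],
  [0,0,5,0,0,0],
  [0,0,5,0,0,0],
  [0,0,5,0,0,0],
  [0,0,5,0,0,0],
  [0,0,5,0,0,0],
  [0,0,5,0,0,0],
  [0,0,5,0,0,0],
  [0,0,5,0,0,0],
  [0,0,5,0,0,0],
  [0,0,5,0,0,0],
  [0,0,5,0,0,0],
  [0,0,5,0,0,0],
  [0,0,5,0,0,0],
])

```text
clock: 26.25
position: [0.4703, 0.0198, 0.0462]
tool_rot: [-1.625, 1.57, 3.009]
force: [1.3, 0.9, -0.0]
grip_width: -0.0003
```

Run:
```python
from h import *
go(.46,-.105,.046,-4.5)
save('scene','s15')
A=cv2.imread('pics/s15.png')
cv2.imwrite('pics/z20.png',cv2.resize(A[120:300,130:380],None,fx=3.1,fy=3.1,interpolation=3))
```

```text
opt 0 [-0.    -0.     0.001]
  opt 180 [3.142e+00 1.000e-03 0.000e+00]
t 26.25 pos [0.4703 0.0198 0.0462] q [-0.48  0.68  0.43  2.15 -0.65  0.44  0.38] F [ 1.3  0.9 -0. ] w -0.0003
shift now-axes [  0.2  -0.5 125.2] rotvec [-0.     -0.      0.0007] shift after turn [  0.2  -0.5 125.2]
```

View pics/z20.png

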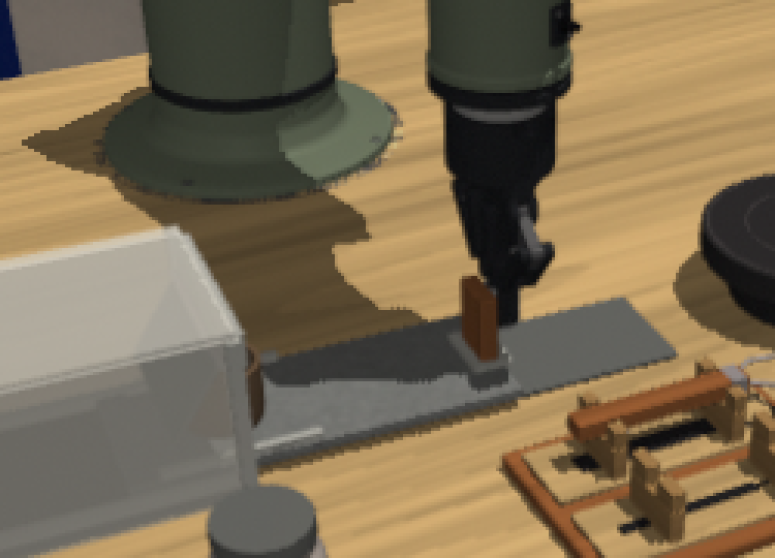

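The bowl is entering the doorway upright; the push continues.

jog_arm([
  [0,0,3,0,0,0],
  [0,0,5,0,0,0],
  [0,0,5,0,0,0],
  [0,0,5,0,0,0],
  [0,0,5,0,0,0],
  [0,0,5,0,0,0],
  [0,0,5,0,0,0],
  [0,0,5,0,0,0],
  [0,0,5,0,0,0],
  [0,0,5,0,0,0],
  [0,0,5,0,0,0],
  [0,0,5,0,0,0],
  [0,0,5,0,0,0],
  [0,0,5,0,0,0],
  [0,0,5,0,0,0],
  [0,0,5,0,0,0],
  [0,0,5,0,0,0],
  [0,0,5,0,0,0],
])

```text
clock: 28.1
position: [0.4625, -0.0763, 0.0463]
tool_rot: [-1.264, 1.57, -2.914]
force: [-0.1, 1.4, -0.9]
grip_width: 0.0005
```

Run:
```python
from h import *
go(.46,-.105,.046,-4.5)
save('scene','s16')
A=cv2.imread('pics/s16.png')
cv2.imwrite('pics/z21.png',cv2.resize(A[150:310,80:300],None,fx=3.5,fy=3.5,interpolation=3))
```

```text
opt 0 [-0.     0.     0.001]
  opt 180 [ 3.141e+00  1.000e-03 -0.000e+00]
t 28.10 pos [ 0.4625 -0.0763  0.0463] q [-0.26  0.67  0.4   2.15 -0.62  0.43  0.55] F [-0.1  1.4 -0.9] w 0.0005
shift now-axes [ 0.3 -0.2 28.8] rotvec [-0.0005  0.0003  0.0009] shift after turn [ 0.3 -0.2 28.8]
```

View pics/z21.png

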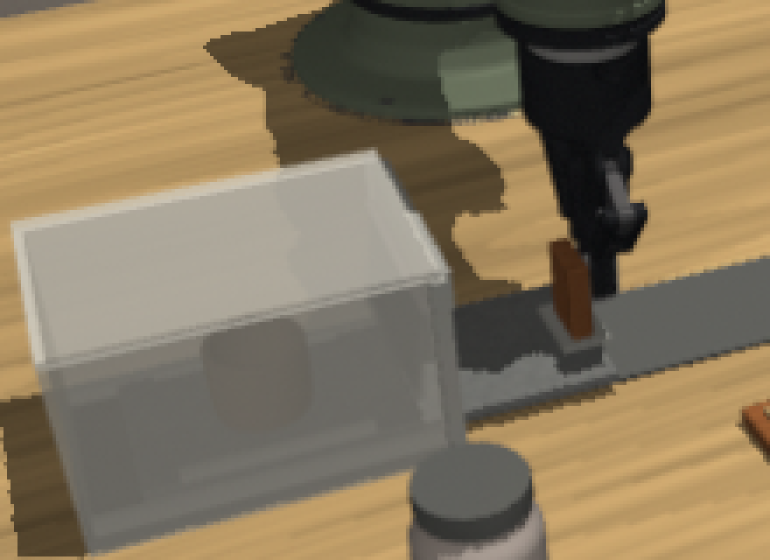

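The bowl shows upright inside the box. For the last ~25 mm I'll go slower toward the stop.

jog_arm([
  [0,0,3,0,0,0],
  [0,0,4,0,0,0],
  [0,0,4,0,0,0],
  [0,0,4,0,0,0],
  [0,0,3,0,0,0],
  [0,0,2,0,0,0],
  [0,0,2,0,0,0],
])

```text
clock: 28.85
position: [0.4609, -0.0939, 0.0463]
tool_rot: [-2.744, 1.561, 1.895]
force: [-0.0, 16.9, 6.8]
grip_width: -0.0001
```

jog_arm([
  [0,0,2,0,0,0],
  [0,0,2,0,0,0],
])

```text
clock: 29.05
position: [0.4608, -0.0938, 0.0464]
tool_rot: [-2.79, 1.555, 1.853]
force: [0.9, 16.3, 6.8]
grip_width: -0.0001
```

The force rose to 17 N without further motion, so the tray is against its stop. Back off along the slide, then look.

jog_arm([
  [0,0,-5,0,0,0],
  [0,0,-10,0,0.01,0],
  [0,0,-20,0,0,0],
  [0,0,-25,0,0,0],
  [-20,0,-20,0,0,0],
  [-30,0,0,0,0,0],
  [-30,0,0,0,0,0],
  [-30,0,-30,0,0,0],
  [0,0,-35,0,0,0],
  [0,0,-35,0,0,0],
  [0,0,-35,0,0,0],
  [0,0,-30,0,0,0],
  [0,0,0,0,0,0],
])

```text
clock: 30.35
position: [0.4781, 0.1592, 0.1673]
tool_rot: [-2.948, 1.541, 1.692]
force: [-0.5, -0.6, -0.4]
grip_width: 0.0
```

Run:
```python
from h import *
go(.46,.2,.15,-4.5)
A=save('scene','s17'); B=save('top','t17')
a=cv2.resize(A[150:310,80:380],None,fx=2.6,fy=2.6,interpolation=3);cv2.imwrite('pics/z22.png',a[:,:,::-1])
cv2.imwrite('pics/z23.png',cv2.resize(B[180:370,235:510],None,fx=2.9,fy=2.9,interpolation=3)[:,:,::-1])
for n,z in(('tray_handle',.055),('bowl',.018),('tray_pad',.018),('flap_edge',.034),('dampbox',0)):
  for c in('scene','top'): print(n,c,[(round(k['p'],2),np.round(k['location'],0),at(c,k['location'],z).round(4)) for k in nets.pinpoint(c,n)][:1])
```

```text
opt 0 [ 0.006 -0.029  0.006]
  opt 180 [-3.135 -0.009 -0.046]
t 30.35 pos [0.4781 0.1592 0.1673] q [-0.88  0.51  0.62  2.01 -0.48  0.75 -0.03] F [-0.5 -0.6 -0.4] w 0.0000
shift now-axes [ 18.6 -20.9 -38.9] rotvec [ 0.0058 -0.0295  0.0059] shift after turn [ 17.3 -21.2 -39.3]
tray_handle scene [(0.92, array([236., 231.]), array([ 0.4633, -0.111 ,  0.055 ]))]
tray_handle top [(0.94, array([362., 302.]), array([ 0.4649, -0.1067,  0.055 ]))]
bowl scene []
bowl top []
tray_pad scene []
tray_pad top [(0.4, array([412., 190.]), array([ 0.737, -0.232,  0.018]))]
flap_edge scene []
flap_edge top [(0.59, array([394., 309.]), array([ 0.4492, -0.1833,  0.034 ]))]
dampbox scene [(0.81, array([202., 260.]), array([ 0.4511, -0.1871,  0.    ]))]
dampbox top [(0.77, array([392., 308.]), array([ 0.4521, -0.1814,  0.    ]))]
```

View pics/z22.png

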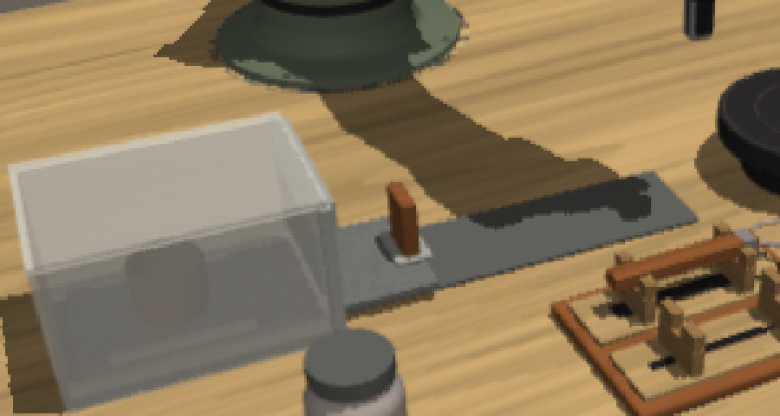

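View pics/z23.png

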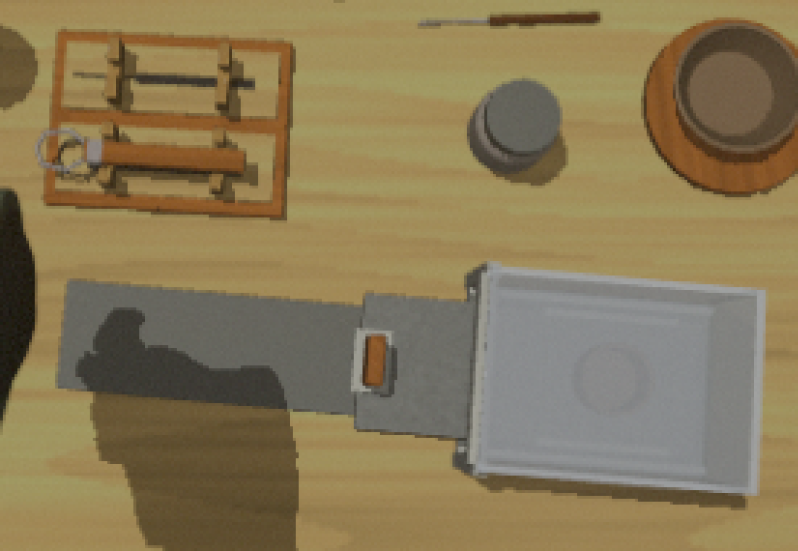

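From the top, the bowl is visible inside the box at ~(612,381 zoomed) and the handle sits 75-ish mm before the doorway. Next check the tray travel, bowl centring and flap numerically.

Run:
```python
from h import *
u=np.array([-.0795,-.9968])
A=cv2.imread('pics/t0.png') if 0 else cv2.imread('pics/top0.png'); B=cv2.imread('pics/t17.png')
# handle template shift via same colour mask
def hc(I,x0,x1):
    s=I[280:320,x0:x1]; h=cv2.cvtColor(s,cv2.COLOR_BGR2HSV); m=(h[...,0]<14)&(h[...,1]>120)&(h[...,2]>60)
    ys,xs=np.nonzero(m); return xs.mean()+x0, ys.mean()+280, m.sum()
a=hc(A,260,285);b=hc(B,355,375);print(a,b)
pa,pb=at('top',a[:2],.065),at('top',b[:2],.065);print('travel',(pb-pa)[:2]@u)
c=lambda I:cv2.createCLAHE(4,(2,2)).apply(cv2.cvtColor(I,cv2.COLOR_BGR2GRAY))
T=cv2.resize(B[265:360,385:505],None,fx=5,fy=5,interpolation=3)
S=cv2.resize(cv2.imread('pics/s17.png')[185:310,80:225],None,fx=5,fy=5,interpolation=3)
cv2.imwrite('pics/z24.png',c(T)); cv2.imwrite('pics/z25.png',c(S))
print('pad expected', (pb[:2]+.19*u), 'in z24', (proj('top',[*(pb[:2]+.19*u),.018])-[385,265]+.5)*5)
```

```text
(np.float64(268.8888888888889), np.float64(294.3333333333333), np.int64(9)) (np.float64(362.8666666666667), np.float64(305.26666666666665), np.int64(15))
travel 0.21330779670350777
pad expected [ 0.44206969 -0.29758325] in z24 [[289.23524766 240.28345655]]
```

View pics/z24.png

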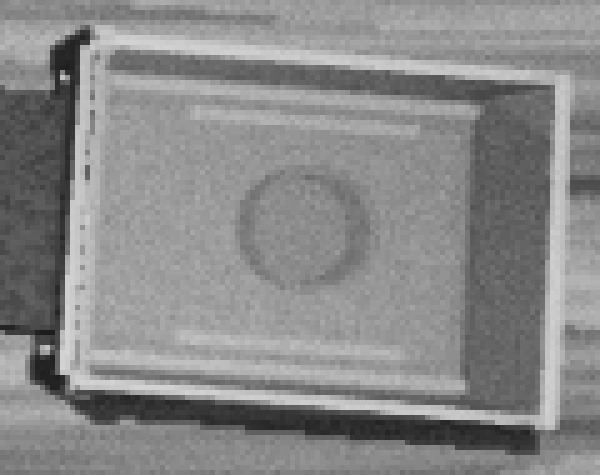

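View pics/z25.png

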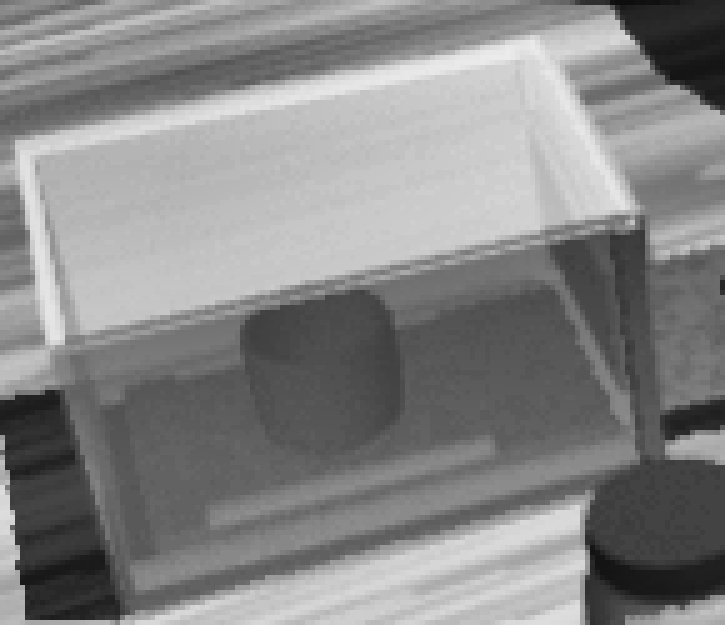

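Run:
```python
from h import *
u=np.array([-.0795,-.9968]); n=np.array([.9968,-.0795])
z24=lambda x,y:at('top',(385+x/5-.4,265+y/5-.4),.024)[:2]
z1=lambda x,y:at('top',(235+x/3.1-.34,180+y/3.1-.34),.024)[:2]
h=[z24(*p) for p in((190,112),(420,130),(177,337),(405,353))]; s=[z1(*p) for p in((303,308),(445,322),(291,447),(435,460))]
print('rails travel',[(a-b)@u for a,b in zip(h,s)],'pad home',np.mean(h,0))
bowl=[at('top',(385+302/5-.4,265+y/5-.4),.063)[:2] for y in(228,)]; print('bowl',bowl, 'off along/across',(bowl[0]-np.mean(h,0))@u,(bowl[0]-np.mean(h,0))@n)
door=np.mean(h,0)-.115*u; print('door',door)
g=cv2.imread('pics/z25.png')
for th,col in((0,(0,0,255)),(.4,(0,255,0))):
  P=[]
  for w,l in((-.059,0),(.059,0),(.059,.064),(-.059,.064)):
    xy=door+u*(.008+l*np.sin(th))+n*w; P.append((*xy,.098-l*np.cos(th)))
  q=(proj('scene',P)-[80,185]+.5)*5; cv2.polylines(g,[q.astype(int)],True,col,1)
cv2.imwrite('pics/z26.png',g)
```

```text
rails travel [np.float64(0.21227139412220913), np.float64(0.21291387269861137), np.float64(0.21264684015526578), np.float64(0.21088857735621122)] pad home [ 0.44545315 -0.30076551]
bowl [array([ 0.44718734, -0.29326961])] off along/across -0.007609783199883142 0.0011327196282291065
door [ 0.45459565 -0.18613351]
```

View pics/z26.png

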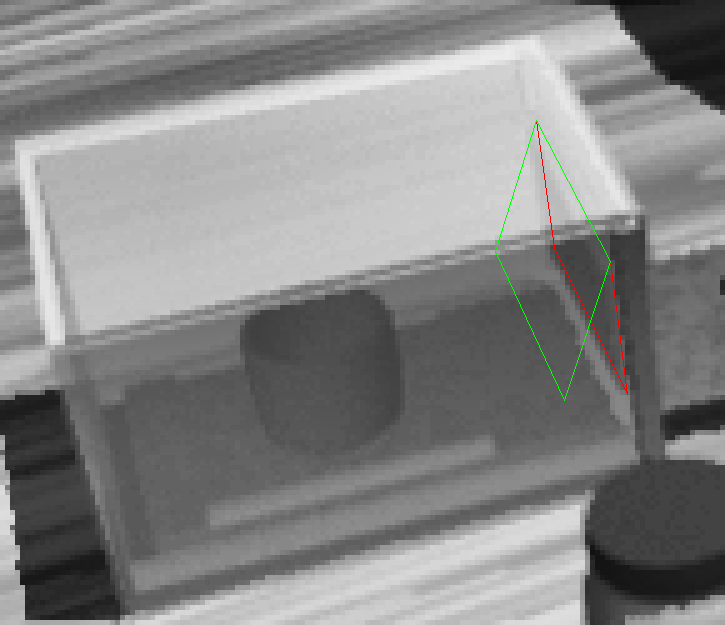

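The flap edge matches the shut outline, the bowl is about 8 mm from the pad centre, and the tray stalled at the stop under 17 N. All good, so I'm handing in.

```bash
python3 -c "
from workcell import bot,observe
print(bot.job_done()); print(observe()['clock'])"
```

```text
the job is handed in; nothing more can be done
None
the job is handed in; nothing more can be done
```

I finished all the steps and handed the job in at about 31 s on the robot's clock, with no verdict reported. The loop tool is in its wide cradle. The bowl is in the damp box on the tray, which I pushed home with the bowl opening the flap.

What the last checks showed:
- **Loop tool:** it lies in both wide notches, flush with the prong tips, in both camera views.
- **Bowl:** it stands upright between the rails, about 8 mm from the pad centre toward the handle by the top camera.
- **Flap:** it matches the shut outline in the scene view. I checked this by overlay only; I did not see it held open while the bowl passed through.
- **Gripper:** it is well clear of everything, and I saw none of the other things moved in the final pictures.

**One disagreement:** the camera put the tray's travel at about 0.212 m instead of 0.22 m. The tray stopped dead under 16–17 N, and the distances from handle and pad to the doorway fit the home position. I take this to mean the tray started a few millimetres in, which I did not verify separately. If it started right out, 0.212 m would still be above the required 0.21 m, but only just.

**Networks:** they did not find the bowl inside the box, and their report for the pad was wrong. I measured both from the enhanced pictures instead.

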